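# Pack the water-sampling caddy

## Task

Pack the water-sampling caddy on the bench: stand the wide-mouth jar, the narrow-neck sample bottle and the pointed dropping bottle upright in the caddy's cups, the jar in the widest, the sample bottle in the middle-sized and the dropping bottle in the smallest, and press the pocket pH tester down into the spring clip until it snaps fully home. The wash bottle with the bent spout and the small bottle with the flat cap belong to the bench: leave them standing where they are.

Things in the scene. Friction and masses are not known exactly. Their poses are not given: they have to be found in the camera images.
- jar: Wide-mouth sample jar, the fattest of the loose containers: white body 60 mm across with a blue ribbed screw lid 63 mm across, lid from 64 to 88 mm above the origin, 88 mm high in all, flat top. 0.12 to 0.21 kg. Origin: centre of the underside, z up through the lid. Belongs in cup_wide. Take it by the lid.
- bottle: Narrow-neck sample bottle: white body 42 mm across up to 60 mm, shoulder narrowing up to 78 mm, plain flat-topped blue screw cap 29 mm across from 89 to 115 mm above the origin, no spout. 0.08 to 0.15 kg. Origin: centre of the underside, z up through the cap. Belongs in cup_medium. Take it by the cap.
- dropper: Small dropping bottle: white body 25 mm across and straight up to 66 mm, 23 mm blue collar from 73 to 83 mm, then a pointed conical blue dropper tip up to 102 mm. 0.03 to 0.05 kg. Origin: centre of the underside, z up through the tip. Belongs in cup_small. Take it by the upper part of the body.
- tester: Pocket pH tester lying flat, 168 mm long, 22 mm high, 0.07-0.12 kg. Origin: centre of its underside, below the middle of the grey flat-sided grip collar (26 mm wide in y, x +-16 mm), about its balance point. x along it to the clear cap (22 mm round, x 52 to 82), z up. Round white 22 mm barrel from collar to x +-52 (the clip's jaws hold it there); display head 34 mm wide, x -86 to -50.
- cup_wide: Dark grey round bottle cup on a square 88 mm foot, fixed in the grey carrier tray (430 by 112 mm, rim 14 mm high). Origin: centre of the underside of the foot, which stands 6 mm above the bench; z up. The inner floor is 6 mm and the rim 32 mm above the origin. Bore 78 mm: the widest of the three, for the jar.
- cup_medium: Dark grey round bottle cup on a square 88 mm foot, fixed in the grey carrier tray (430 by 112 mm, rim 14 mm high). Origin: centre of the underside of the foot, which stands 6 mm above the bench; z up. The inner floor is 6 mm and the rim 32 mm above the origin. Bore 58 mm: the middle one, for the bottle.
- cup_small: Dark grey round bottle cup on a square 88 mm foot, fixed in the grey carrier tray (430 by 112 mm, rim 14 mm high). Origin: centre of the underside of the foot, which stands 6 mm above the bench; z up. The inner floor is 6 mm and the rim 32 mm above the origin. Bore 41 mm: the smallest, for the dropper.
- clip: Steel spring clip, 92 (x) by 56 mm, at one end of the tray. Origin: underside centre, 6 mm above bench; z up; the tester lies along x, either way round, midway. At x +-36 mm a saddle, top 22 mm above origin (tester's underside when home), between two sprung jaws 12 mm wide, 52 mm high. Barrel pushed down meets flared lips some 17 mm above home; 8 to 18 N snaps it under them.
- wash: Look-alike, not to be moved: a wash bottle with the same 42 mm white body and blue cap as the sample bottle, but with a thin white bent spout rising from the cap to 143 mm and reaching 45 mm out along its x. Origin: centre of the underside, z up.
- vial: Look-alike, not to be moved: a small white bottle, 25 mm across like the dropping bottle, but with a plain flat-topped blue cap 28 mm across, 89 mm high, no pointed tip. Origin: centre of the underside, z up.
Things that resemble listed ones, but are neither listed nor needed, are in the scene too. What is shaped like the jar but turquoise is not meant.

How it is judged:
By the outcome, as a careful person would: the job done as asked, in the order asked, and still so for the second after the job is handed in, with the robot touching nothing.
It also fails if it takes over 109 s, if anything falls off the work surface, if the arm or the gripper's body presses on something with over 40 N, if the wrist force passes 120 N, or if a joint passes its speed limit or range.

## Robot

A 6-joint arm with a two-finger parallel gripper is mounted at the origin on the work surface. World frame = base frame: x ahead of the robot, y to its left, z up, the work surface at z = 0. Lengths are in mm, angles in rad, forces in N, time in s.
With the tool pointing down it reaches from about 350 to 775 mm from the base axis. Payload 7.3 kg.
Tool frame: the origin (TCP) lies on the centre line of the jaws, within the pads' length; the fingertips stand 22 mm ahead of it and the grasp point (between the pads) lies 3 mm ahead of it; z points along the fingers, y is the direction in which the jaws open and shut (so a half turn about z gives the same grasp; the last joint's range is limited). The gripper opens to 92 mm and grips with 3 to 60 N. Pads are 19 mm wide; open, the fingers measure 130 mm over their backs; the gripper's body (75 mm by 190 mm) begins 47 mm behind the grasp point.
Start: joints at [-0.146, 0.342, 1.524, -0, 1.275, -0.146], TCP at [525.021, 0.019, 209.141] pointing down, gripper open.
Joint ranges: [-2.53, 2.53], [-0.77, 2.02], [0.04, 2.7], [-1, 4.14], [0.28, 2.66], [-3.11, 3.11]. Speed limits (rad/s): [2.57, 2.57, 3.14, 3.14, 3.14, 3.14].

## Interface

Orientations are given as [roll, pitch, yaw] about the fixed x, y, z axes, in that order (R = Rz(yaw) Ry(pitch) Rx(roll)).
In Python, from plant import get_obs, capture, close_job gives the robot as it stands.
- The arm moves only by the tool carry_out, never from a script. Its arguments are lists of equal length, an entry for each row: "xyz": the shift along the tool's x, y, z scaled (see below), a list of three; "dr": the turn, a rotation vector about the tool's x, y, z scaled (see below), a list of three. A call has 1 to 8 rows; each row shifts and turns the commanded pose from where the row before left it, along the tool's axes as they then stand; what a row does not reach is not made up. The controller multiplies each number of a shift by 0.06 m and each number of a turn by 8 degrees. A row lasts 1/8 s, in which the tool goes at most 62.5 mm and 10.7 degrees, less where a joint would pass 70% of its speed; a pose out of reach is approached as far as the arm can. A call with a number of a shift or a turn outside -1 to 1 is refused whole. A call with a gripper value outside its range is refused whole. "gripper" is the gripper's target within -1 to 1 (fully open at 1, half-way at 0, shut at -1), set as the call begins (left out, the last holds). The fingers move at their own pace and stop on an object; the grip force is fixed at half the most. Time passes only in rows, so rows that do not move let the fingers close. It gives the time, the measured TCP pose, the force and the opening at its end, in the units of the state.
- get_obs(): the state, without advancing time (a new reading comes with each control period).
- capture(name): name is "scene" or "side" or "wrist"; returns a dict with "image" (400x640x3 uint8, blue, green, red), "fx", "fy", "cx", "cy" (pixels), "pose" (4x4, takes a point from camera to world coordinates). Camera axes: x right, y up, looking along -z (the intrinsics and any distortion apply to the point x, -y, -z); pixel columns grow to the right and rows downward; lengths in mm; the calibration is good to about 2 mm. A picture is of the moment at which its call begins. There is no depth.
- close_job(): hands the job in, once; it reports no verdict.
The state is a dict: "time": time; "joint_positions": joint angles; "dq": joint speeds; "tau": joint torques, N m; "tool_pos": TCP position; "tcp_rot": TCP orientation; "contact_force": force on the tool from outside, world axes, zero at the start; "moment": the same for the moment, N m; "grip_width": finger opening in mm.
Only numpy, scipy, OpenCV 4.12 (cv2) and the standard library are available. Lean on these libraries where they do the work, as an engineer would, in place of code of your own. Each camera call takes 0.05 s, during which the arm holds its last target.

## Working session

There is one attempt and no reset: what is moved stays moved. The work goes in short steps, Python scripts to look and compute and a tool call to move; the robot and the scene stay as the last step left them, time stands still between calls to the robot, and variables do not carry over. Pictures are saved under pics/ and viewed, and the job is handed in when it is done.

Besides the shell and the picture viewer there is one more tool, called as a command line: name --argument value ..., lists and objects as JSON in quotes. carry_out: Moves the arm, as the interface text tells. Shifts and turns lie within -1 to 1; 1 stands for 0.06 m of shift or 8 degrees of turn. Its arguments: {"type":"object","properties":{"xyz":{"type":"array"},"dr":{"type":"array"},"gripper":{"type":"number"}},"required":["xyz","dr"]}

```bash
ls; mkdir -p pics; python3 - <<'E'
from plant import get_obs, capture
import cv2,numpy as np
o=get_obs()
for k,v in o.items(): print(k,np.round(v,3))
for n in("scene","side","wrist"):
    c=capture(n); cv2.imwrite(f"pics/{n}0.png",c["image"]); print(n,c["fx"],c["fy"],c["cx"],c["cy"],[k for k in c]); print(np.round(c["pose"],3).tolist())
E
```

```text
pics
time 0.0
joint_positions [-0.146  0.343  1.525 -0.     1.275 -0.146]
dq [ 0.001  0.     0.001  0.    -0.002 -0.   ]
tau [ 1.0000e-03 -4.3125e+01 -2.4422e+01  7.2000e-02  5.6000e-02 -0.0000e+00]
tool_pos [5.24548e+02 7.70000e-02 2.08438e+02]
tcp_rot [-3.14  -0.     1.571]
contact_force [-0.179 -0.113  1.13 ]
moment [-0.032  0.037  0.029]
grip_width 91.558
scene 487.5007747094061 487.5007747094061 316.5251356602703 198.91326001829887 ['image', 'fx', 'fy', 'cx', 'cy', 'pose']
[[-0.327, -0.712, 0.622, 1238.474], [0.945, -0.246, 0.215, 257.31], [-0.0, 0.658, 0.753, 928.685], [0.0, 0.0, 0.0, 1.0]]
side 414.7098620704778 414.7098620704778 319.34001219694073 196.49139415280723 ['image', 'fx', 'fy', 'cx', 'cy', 'pose']
[[-0.997, 0.041, -0.068, 420.107], [-0.079, -0.609, 0.789, 794.475], [-0.009, 0.792, 0.61, 649.129], [0.0, 0.0, 0.0, 1.0]]
wrist 331.85222693967165 331.85222693967165 317.3281670350681 199.67053724733927 ['image', 'fx', 'fy', 'cx', 'cy', 'pose']
[[1.0, -0.002, 0.003, 524.754], [0.001, 0.955, 0.297, 80.848], [-0.003, -0.297, 0.955, 383.468], [0.0, 0.0, 0.0, 1.0]]
```

View pics/scene0.png

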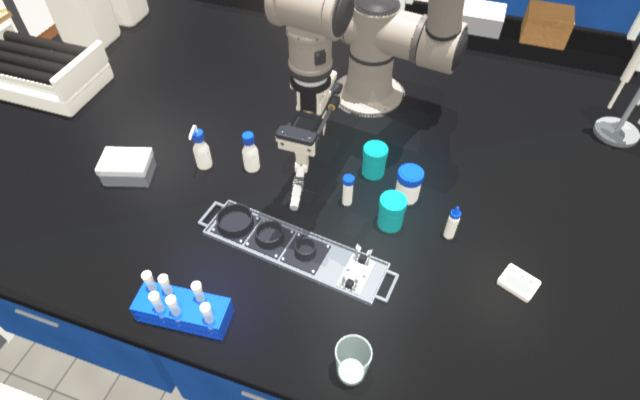

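View pics/side0.png

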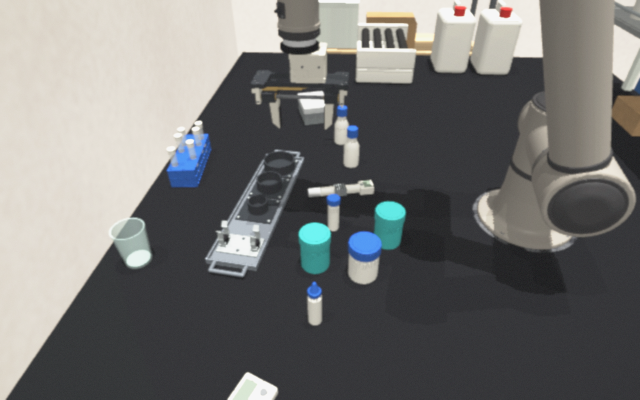

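View pics/wrist0.png

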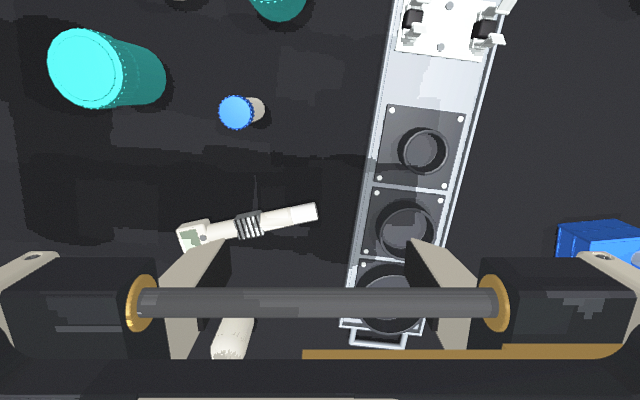

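```bash
cat > h.py <<'E'
import numpy as np, cv2
from plant import get_obs, capture
def grab(n,fn=None):
    c=capture(n)
    if fn: cv2.imwrite("pics/"+fn,c["image"])
    return c
def ray(c,u,v):
    d=np.array([(u-c["cx"])/c["fx"],-(v-c["cy"])/c["fy"],-1.0]); P=np.array(c["pose"])
    d=P[:3,:3]@d; return P[:3,3],d/np.linalg.norm(d)
def plane(c,u,v,z):
    o,d=ray(c,u,v); return o+d*(z-o[2])/d[2]
def tri(*rs):
    A=np.zeros((3,3));b=np.zeros(3)
    for o,d in rs:
        M=np.eye(3)-np.outer(d,d);A+=M;b+=M@o
    p=np.linalg.solve(A,b); return p,[np.linalg.norm(np.cross(p-o,d)) for o,d in rs]
def proj(c,p):
    P=np.array(c["pose"]);q=P[:3,:3].T@(np.array(p)-P[:3,3]);return c["cx"]+c["fx"]*q[0]/-q[2],c["cy"]-c["fy"]*q[1]/-q[2]
def blobs(mask,amin=20):
    n,l,s,ce=cv2.connectedComponentsWithStats(mask.astype(np.uint8)*255)
    return [(s[i,4],ce[i].round(1),s[i,:4].tolist()) for i in range(1,n) if s[i,4]>=amin]
def hsv(c): return cv2.cvtColor(c["image"],cv2.COLOR_BGR2HSV)
def show(c,fn,x0,y0,w,h,k):
    cv2.imwrite("pics/"+fn,cv2.resize(c["image"][y0:y0+h,x0:x0+w],None,fx=k,fy=k,interpolation=cv2.INTER_CUBIC))
def st():
    o=get_obs();print(round(o["time"],2),o["tool_pos"].round(1),np.round(o["tcp_rot"],3),"F",np.round(o["contact_force"],1),"g",round(o["grip_width"],1))
    return o
E
python3 - <<'E'
from h import *
for n in("scene","side","wrist"):
    c=grab(n); h=hsv(c); H,S,V=cv2.split(h)
    print(n,"blue")
    for b in blobs((H>102)&(H<125)&(S>140)&(V>80)): print(b)
    print("turq")
    for b in blobs((H>80)&(H<98)&(S>140)&(V>80)): print(b)
    if n=="scene": show(c,"sc_a.png",180,110,200,150,4);show(c,"sc_b.png",320,120,200,150,4);show(c,"sc_c.png",195,195,210,110,3.8)
    if n=="side": show(c,"si_c.png",200,140,200,150,4)
E
```

```text
scene blue
(np.int32(326), array([515.5,   6.6]), [493, 0, 36, 17])
(np.int32(1862), array([604.6,  13.2]), [545, 0, 95, 33])
(np.int32(114), array([198.2, 135.7]), [193, 128, 11, 14])
(np.int32(145), array([247.7, 137.4]), [242, 131, 12, 14])
(np.int32(299), array([409.5, 176.9]), [397, 163, 28, 24])
(np.int32(126), array([348.2, 178.8]), [342, 173, 13, 13])
(np.int32(100), array([455.4, 212.4]), [450, 206, 12, 12])
(np.int32(1543), array([185.3, 320.8]), [129, 282, 105, 59])
(np.int32(33), array([180.5, 287.3]), [171, 285, 21, 6])
(np.int32(20), array([162.8, 293. ]), [161, 289, 5, 8])
(np.int32(28), array([195.4, 300.6]), [193, 296, 8, 9])
(np.int32(7150), array([122.2, 356.7]), [0, 298, 281, 102])
turq
(np.int32(894), array([374.1, 159.1]), [362, 140, 27, 41])
(np.int32(1010), array([391.1, 210.3]), [377, 189, 30, 44])
side blue
(np.int32(93), array([341.7, 110.6]), [337, 105, 11, 11])
(np.int32(116), array([352.5, 131. ]), [348, 125, 10, 13])
(np.int32(1203), array([189.4, 166.2]), [167, 133, 44, 54])
(np.int32(29), array([189.6, 136.1]), [186, 134, 8, 5])
(np.int32(134), array([333.2, 199.6]), [326, 194, 15, 12])
(np.int32(826), array([364.3, 245.4]), [348, 231, 34, 30])
(np.int32(166), array([313.9, 290.2]), [307, 281, 15, 17])
turq
(np.int32(1149), array([389.1, 222.9]), [375, 201, 31, 48])
(np.int32(1044), array([314.7, 250.7]), [299, 223, 32, 51])
wrist blue
(np.int32(384), array([233.6, 114.4]), [218, 95, 36, 35])
(np.int32(2782), array([597.6, 238. ]), [554, 218, 86, 51])
turq
(np.int32(883), array([278.1,   8.5]), [249, 0, 57, 22])
(np.int32(7354), array([102.8,  69.9]), [46, 28, 120, 82])
```

```bash
python3 - <<'E'
import cv2,numpy as np
a=cv2.imread("pics/sc_a.png");b=cv2.imread("pics/sc_b.png")
print(a.shape,b.shape)
E
```

```text
(600, 800, 3) (600, 800, 3)
```

View pics/sc_c.png

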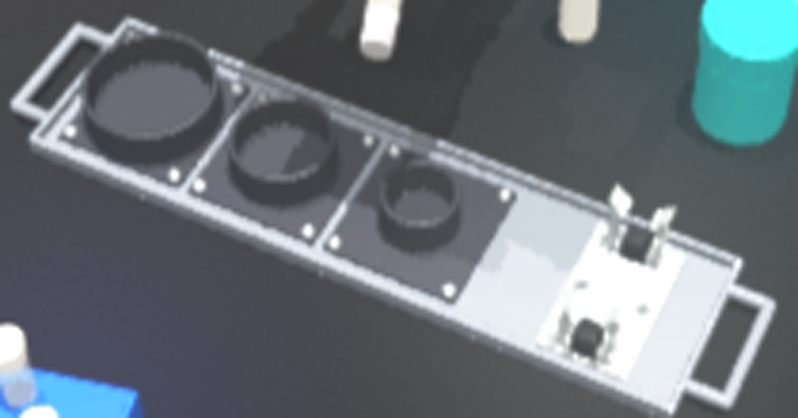

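View pics/si_c.png

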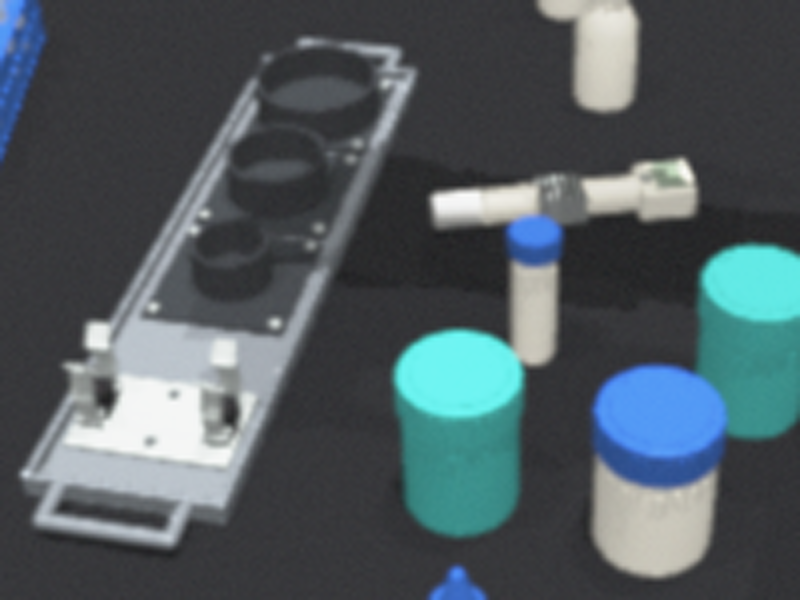

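View pics/sc_b.png

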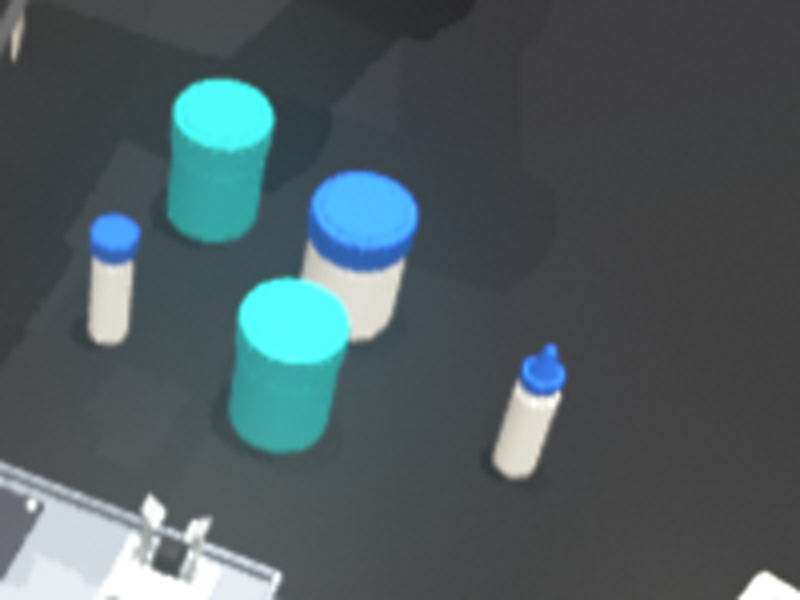

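```bash
python3 - <<'E'
from h import *
s=capture("scene");d=capture("side");w=capture("wrist")
P={"wash":((198.2,135.7),(341.7,110.6)),"bottle":((247.7,137.4),(352.5,131)),"vial":((348.2,178.8),(333.2,199.6)),"jar":((410,176.9),(364.3,245.4)),"drop":((455.4,212.4),(313.9,290.2)),
"tqA":((374.1,159.1),(389.1,222.9)),"tqB":((391.1,210.3),(314.7,250.7)),
"cS":((305.5,245.5),(257.8,200)),"cM":((269.5,231.3),(269.5,179.2)),"cW":((234.5,216.8),(279.7,159.7))}
for k,(a,b) in P.items():
    p,e=tri(ray(s,*a),ray(d,*b)); print(k,p.round(1),np.round(e,1))
    if k[0]=="c": print("   rim plane",plane(s,*a,38).round(1),plane(d,*b,38).round(1))
k=3.8
for n,(x,y) in {"sadA":(637,243),"sadB":(587,338)}.items(): print(n,plane(s,195+x/k,195+y/k,28).round(1))
for n,(x,y) in {"tipcap":(377,48)}.items(): print(n,plane(s,195+x/k,195+y/k,11).round(1))
k=4
for n,(x,y) in {"capend":(432,210),"collar":(560,203),"head":(695,185),"headjoin":(637,190)}.items(): print(n,plane(d,200+x/k,140+y/k,11).round(1))
for n,(x,y) in {"vial cap":(234,112),"capend":(317,211),"collar":(248,224),"head":(180,240)}.items(): print("w",n,plane(w,x,y,89 if n[0]=="v" else 11).round(1))
for n,(x,y) in {"cS":(423,150),"cM":(408,228)}.items(): print("w",n,plane(w,x,y,38).round(1))
E
```

```text
wash [ 448.5 -335.6   99.5] [1.3 1.3]
bottle [ 414.4 -212.9  100. ] [0.7 0.7]
vial [451.6  65.6  79. ] [0.2 0.2]
jar [385.  202.   70.9] [3.1 3.1]
drop [472.  324.2  78.8] [0.3 0.3]
tqA [327.9  99.8  45. ] [2.1 2.1]
tqB [481.7 183.9  37.9] [2.7 2.7]
cS [636.6  22.1  32.3] [1.6 1.6]
   rim plane [641.9  24.7  38. ] [634.   27.2  38. ]
cM [624.3 -71.   29.2] [1.1 1.1]
   rim plane [631.4 -66.9  38. ] [621.  -60.2  38. ]
cW [ 612.1 -165.8   29.4] [0.7 0.7]
   rim plane [ 618.7 -161.2   38. ] [ 609.2 -153.6   38. ]
sadA [628.2 154.2  28. ]
sadB [699.  144.8  28. ]
tipcap [525.5 -47.5  11. ]
capend [521.2 -46.1  11. ]
collar [440.  -59.1  11. ]
head [353.2 -84.5  11. ]
headjoin [390.8 -76.5  11. ]
w vial cap [452.6  67.9  89. ]
w capend [523.9 -49.4  11. ]
w collar [440.7 -66.1  11. ]
w head [356.2 -87.3  11. ]
w cS [634.4  27.5  38. ]
w cM [626. -60.  38.]
```

```bash
cat >> h.py <<'E'
from scipy.spatial.transform import Rotation as Ro
def plan(xyz,jaw,n):
    """rows from measured pose to TCP xyz, tool pointing down with tool-y at angle jaw(deg)"""
    o=get_obs(); p=np.array(o["tool_pos"],float); R=Ro.from_euler("xyz",o["tcp_rot"])
    T=Ro.from_euler("xyz",[180,0,jaw+90],degrees=True)
    rv=(R.inv()*T).as_rotvec(degrees=True)
    step=np.array(xyz)-p; X=[];D=[]
    dr=np.round(rv/n/8,2)
    for i in range(n):
        tgt=np.array(xyz)-step*(n-1-i)/n
        a=np.round(R.inv().apply(tgt-p)/60,2)
        p=p+R.apply(a*60); R=R*Ro.from_rotvec(dr*8,degrees=True)
        X.append(a.tolist());D.append(dr.tolist())
    print("shift",step.round(1),"rv",rv.round(1)); print('"xyz":',X); print('"dr":',D)
E
python3 - <<'E'
from h import *
plan([383,203,170],-56,8)
E
```

```text
shift [-142.   203.   -39.1] rv [-0.  0. 56.]
"xyz": [[0.42, -0.3, 0.08], [0.39, -0.34, 0.08], [0.33, -0.39, 0.08], [0.29, -0.43, 0.09], [0.24, -0.46, 0.08], [0.17, -0.49, 0.08], [0.12, -0.5, 0.08], [0.05, -0.51, 0.08]]
"dr": [[-0.0, 0.0, 0.88], [-0.0, 0.0, 0.88], [-0.0, 0.0, 0.88], [-0.0, 0.0, 0.88], [-0.0, 0.0, 0.88], [-0.0, 0.0, 0.88], [-0.0, 0.0, 0.88], [-0.0, 0.0, 0.88]]
```

carry_out --xyz '[[0.42,-0.3,0.08],[0.39,-0.34,0.08],[0.33,-0.39,0.08],[0.29,-0.43,0.09],[0.24,-0.46,0.08],[0.17,-0.49,0.08],[0.12,-0.5,0.08],[0.05,-0.51,0.08]]' --dr '[[0,0,0.88],[0,0,0.88],[0,0,0.88],[0,0,0.88],[0,0,0.88],[0,0,0.88],[0,0,0.88],[0,0,0.88]]' --gripper 1

```text
time: 1.45
tool_pos: [382.7, 203.8, 170.1]
tcp_rot: [3.141, -0.0, 0.584]
contact_force: [0.5, 0.5, 0.1]
grip_width: 91.8
```

```bash
python3 - <<'E'
from h import *
st(); c=grab("wrist","w1.png"); st(); H,S,V=cv2.split(hsv(c))
for b in blobs((H>102)&(H<125)&(S>140)&(V>80)): print(b)
s=grab("scene","s1.png")
E
```

```text
1.45 [382.7 203.8 170.1] [ 3.141 -0.     0.584] F [0.5 0.5 0.1] g 91.8
1.5 [380.3 205.7 169.5] [-3.139e+00  1.000e-03  5.790e-01] F [-3.2  0.2 -0.7] g 92.0
(np.int32(536), array([241.5,   9.5]), [224, 0, 36, 25])
(np.int32(4959), array([314.7, 195.2]), [273, 156, 84, 77])
(np.int32(822), array([494.3, 218. ]), [472, 200, 47, 39])
```

View pics/w1.png

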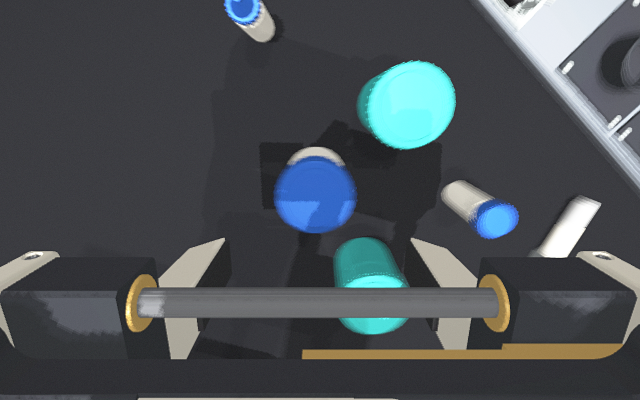

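View pics/s1.png

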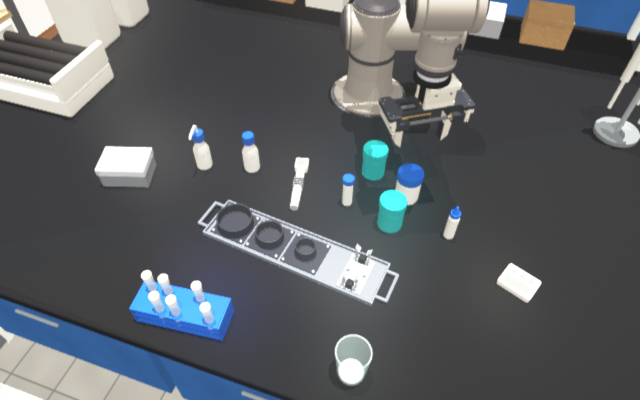

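```bash
python3 - <<'E'
from h import *
st(); c=grab("wrist"); H,S,V=cv2.split(hsv(c))
for b in blobs((H>102)&(H<125)&(S>140)&(V>80)): print(b, plane(c,*b[1],88).round(1))
print(plane(c,407,105,88),plane(c,374,305,88), proj(c,[380,205,88]), np.round(c["pose"],2).tolist())
s=capture("scene");d=capture("side")
print(plane(s,409.5,176.0,76),plane(d,364.3,245.4,76))
E
```

```text
1.55 [381.4 204.5 169.8] [-3.141e+00  1.000e-03  5.890e-01] F [-1.1  0.6  0.1] g 91.9
(np.int32(151), array([250.8,  14.7]), [229, 0, 36, 24]) [467.1 317.5  88. ]
(np.int32(359), array([246.6,   6.9]), [234, 0, 26, 17]) [469.6 322.3  88. ]
(np.int32(4737), array([320.4, 193.7]), [282, 155, 78, 78]) [387.  205.6  88. ]
(np.int32(481), array([495. , 212.6]), [480, 198, 42, 38]) [453.3  77.7  88. ]
[479.8934198  190.55275678  88.        ] [327.24557218 107.22803416  88.        ] (np.float64(316.2315702715389), np.float64(201.00403521487343)) [[0.56, 0.79, 0.25, 448.84], [-0.83, 0.53, 0.16, 249.27], [-0.0, -0.3, 0.95, 344.67], [0.0, 0.0, 0.0, 1.0]]
[391.09154815 202.40448863  76.        ] [383.36123359 203.54321242  76.        ]
```

carry_out --xyz '[[0,0,0],[0,0,0]]' --dr '[[0,0,0],[0,0,0]]'

```text
time: 1.95
tool_pos: [383.7, 202.5, 170.2]
tcp_rot: [3.141, -0.0, 0.587]
contact_force: [0.8, 1.0, -1.0]
grip_width: 91.7
```

```bash
python3 - <<'E'
from h import *
st(); c=grab("wrist","w2.png"); H,S,V=cv2.split(hsv(c))
for b in blobs((H>102)&(H<125)&(S>140)&(V>80)): print(b, plane(c,*b[1],88).round(1))
print(plane(c,*(np.array([500,500])),88))
E
```

```text
1.95 [383.7 202.5 170.2] [ 3.141 -0.     0.587] F [ 0.8  1.  -1. ] g 91.7
(np.int32(168), array([245.9,  16. ]), [225, 0, 36, 26]) [467.1 317.9  88. ]
(np.int32(398), array([242.1,   7.9]), [229, 0, 26, 19]) [470.  322.6  88. ]
(np.int32(4700), array([316.2, 194.8]), [278, 156, 78, 78]) [386.7 205.9  88. ]
(np.int32(450), array([489.4, 212.8]), [475, 199, 42, 38]) [452.8  79.   88. ]
[ 202.22261311 -166.73230317   88.        ]
```

View pics/w2.png

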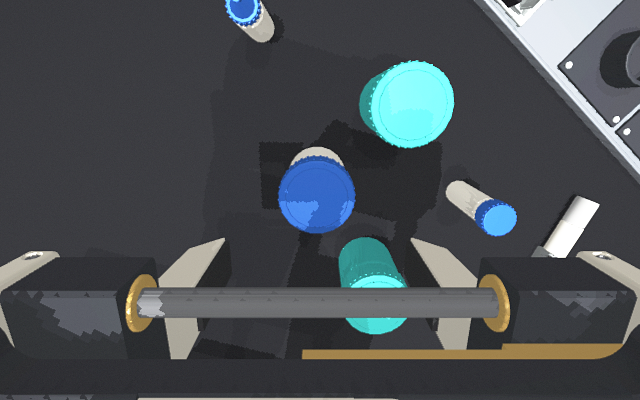

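```bash
python3 - <<'E'
from h import *
c=capture("wrist")
for n,(u,v,z) in {"vial":(495,217,89),"B":(410,103,88),"drop":(243,7,78)}.items(): print(n,plane(c,u,v,z).round(1))
plan([386,204.5,79],-56.4,6)
E
```

```text
vial [452.5  73.4  89. ]
B [484.6 187.4  88. ]
drop [471.5 325.3  78. ]
shift [  2.5   1.9 -91.2] rv [ 0. -0.  0.]
"xyz": [[0.01, -0.0, 0.25], [0.01, -0.0, 0.26], [0.01, -0.0, 0.25], [0.0, -0.0, 0.25], [0.01, -0.0, 0.26], [0.01, -0.0, 0.25]]
"dr": [[0.0, -0.0, 0.0], [0.0, -0.0, 0.0], [0.0, -0.0, 0.0], [0.0, -0.0, 0.0], [0.0, -0.0, 0.0], [0.0, -0.0, 0.0]]
```

carry_out --xyz '[[0.01,0,0.3],[0.01,0,0.3],[0.01,0,0.3],[0.01,0,0.3],[0.01,0,0.2],[0,0,0.12],[0,0,0]]' --dr '[[0,0,0],[0,0,0],[0,0,0],[0,0,0],[0,0,0],[0,0,0],[0,0,0]]'

```text
time: 2.92
tool_pos: [385.7, 204.6, 78.7]
tcp_rot: [-3.142, 0.0, 0.588]
contact_force: [-0.1, -0.5, 0.8]
grip_width: 91.8
```

carry_out --xyz '[[0,0,0],[0,0,0],[0,0,0],[0,0,0],[0,0,0]]' --dr '[[0,0,0],[0,0,0],[0,0,0],[0,0,0],[0,0,0]]' --gripper -1

```text
time: 3.55
tool_pos: [385.8, 204.7, 79.0]
tcp_rot: [3.141, -0.0, 0.588]
contact_force: [-0.5, 0.3, 0.4]
grip_width: 46.5
```

```bash
python3 - <<'E'
from h import *
st(); grab("wrist","w3.png"); d=grab("side"); show(d,"d3.png",270,140,160,150,4)
E
```

```text
3.55 [385.8 204.7  79. ] [ 3.141 -0.     0.588] F [-0.5  0.3  0.4] g 46.5
```

View pics/w3.png

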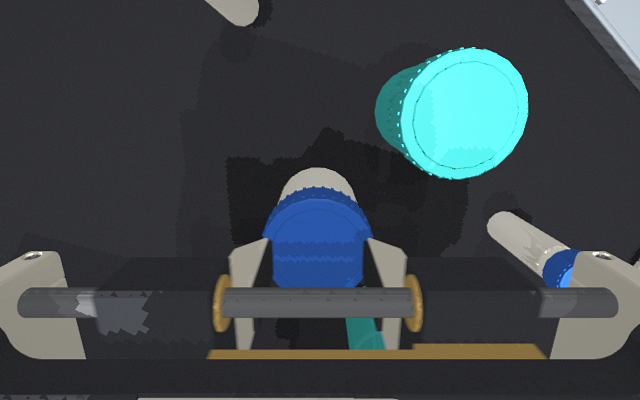

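View pics/d3.png

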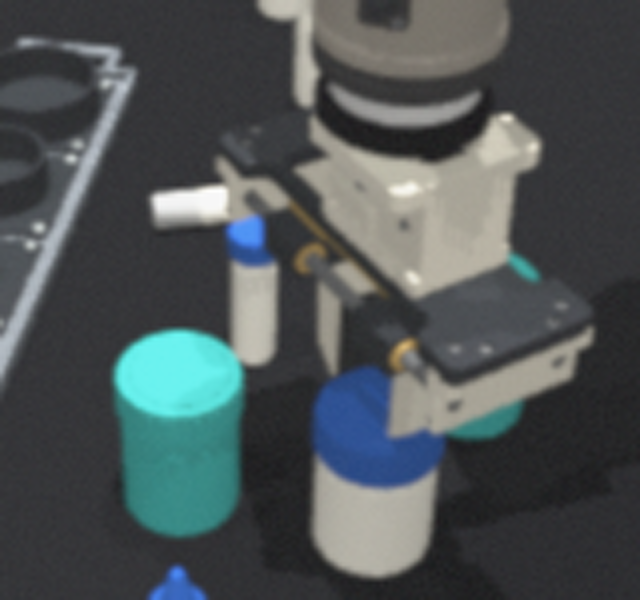

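carry_out --xyz '[[0,0,0],[0,0,0]]' --dr '[[0,0,0],[0,0,0]]'

```text
time: 3.9
tool_pos: [385.8, 204.7, 78.9]
tcp_rot: [3.141, -0.0, 0.588]
contact_force: [0.5, -0.3, -0.3]
grip_width: 18.2
```

```bash
python3 - <<'E'
from h import *
st(); c=grab("wrist"); show(c,"w4.png",200,150,240,200,3.3); grab("scene")
s=grab("scene"); show(s,"s4.png",350,80,160,150,4)
print(proj(c,[385.8,204.7,79]),proj(c,[385.8,204.7,88]),proj(c,[385.8,204.7,57]))
E
```

```text
3.9 [385.8 204.7  78.9] [ 3.141 -0.     0.588] F [ 0.5 -0.3 -0.3] g 18.2
(np.float64(317.6842789933423), np.float64(242.60509702953706)) (np.float64(317.6765566214201), np.float64(249.523074663611)) (np.float64(317.700521352341), np.float64(228.05460950955725))
```

View pics/w4.png

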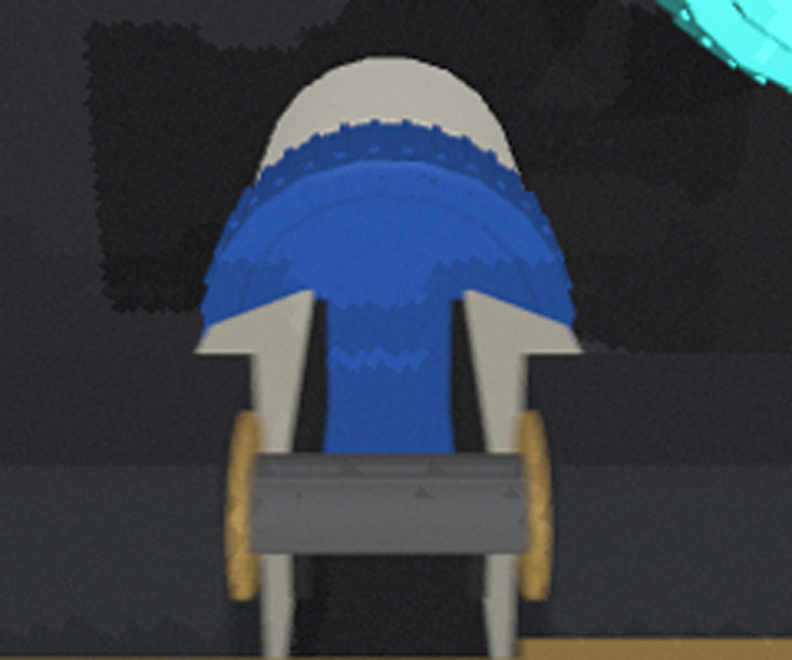

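View pics/s4.png

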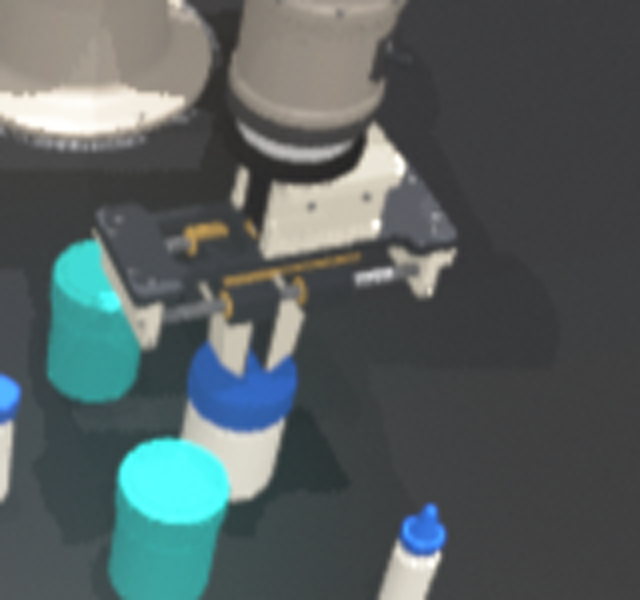

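```bash
python3 - <<'E'
from h import *
s=capture("scene");d=capture("side");w=capture("wrist")
for x in (479,525,571):
  for z in (186,208): print(x,z,"scene",np.round(proj(s,[x,0,z])),"side",np.round(proj(d,[x,0,z])))
o=st()
t=np.array([385.8,204.7,0])
for z in (57,79,100,126): print("now",z,np.round(proj(s,t+[0,0,z])),np.round(proj(d,t+[0,0,z])), np.round(proj(w,t+[0,0,z])))
a=cv2.imread("pics/side0.png");cv2.imwrite("pics/side0g.png",cv2.resize(a[0:150,220:380],None,fx=4,fy=4,interpolation=cv2.INTER_CUBIC))
a=cv2.imread("pics/scene0.png");cv2.imwrite("pics/scene0g.png",cv2.resize(a[60:220,240:400],None,fx=3.7,fy=3.7,interpolation=cv2.INTER_CUBIC))
E
```

```text
479 186 scene [319. 147.] side [323. 142.]
479 208 scene [319. 140.] side [323. 134.]
525 186 scene [312. 161.] side [302. 142.]
525 208 scene [312. 154.] side [302. 133.]
571 186 scene [305. 175.] side [282. 141.]
571 208 scene [305. 168.] side [281. 132.]
4.2 [385.8 204.7  78.9] [ 3.142 -0.     0.588] F [ 0.3 -0.  -0.3] g 0.5
now 57 [410. 180.] [363. 253.] [318. 228.]
now 79 [411. 174.] [363. 245.] [318. 243.]
now 100 [412. 168.] [364. 237.] [318. 260.]
now 126 [414. 160.] [365. 227.] [318. 288.]
```

View pics/side0g.png

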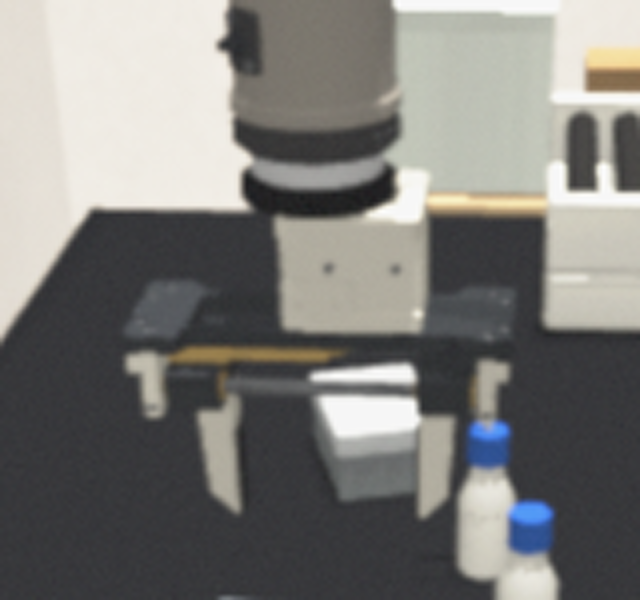

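View pics/scene0g.png

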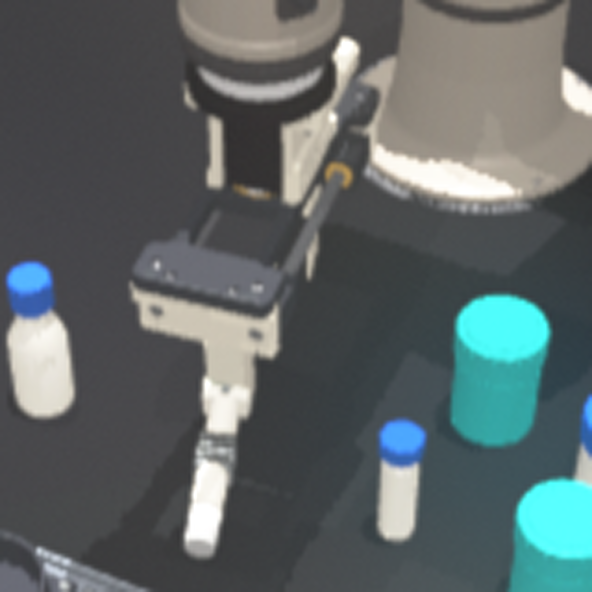

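```bash
python3 - <<'E'
from h import *
st(); c=grab("wrist"); show(c,"w5.png",200,150,240,200,3.3)
s=grab("scene"); show(s,"s5.png",370,130,80,75,8)
d=grab("side"); show(d,"d5.png",320,180,80,75,8)
E
```

```text
4.2 [385.8 204.7  78.9] [ 3.142 -0.     0.588] F [ 0.3 -0.  -0.3] g 0.5
```

View pics/w5.png

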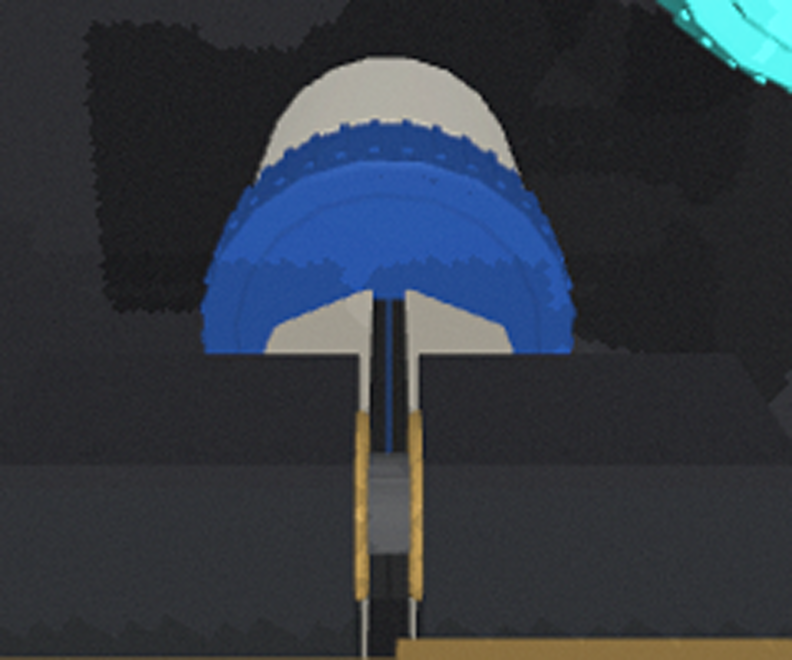

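View pics/s5.png

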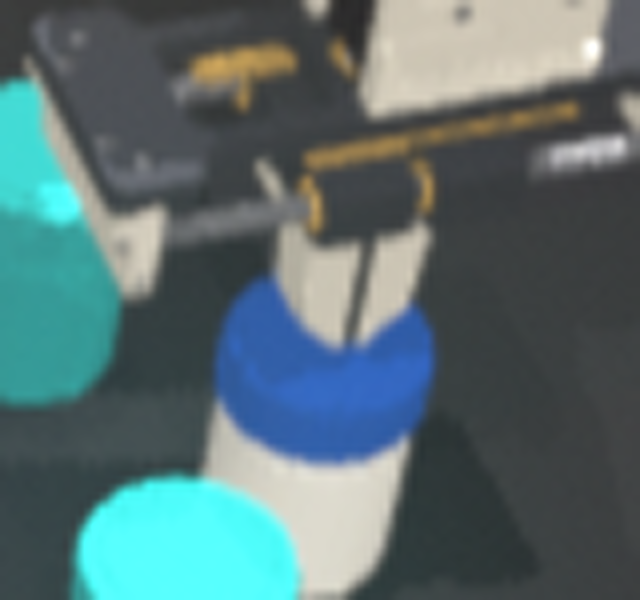

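View pics/d5.png

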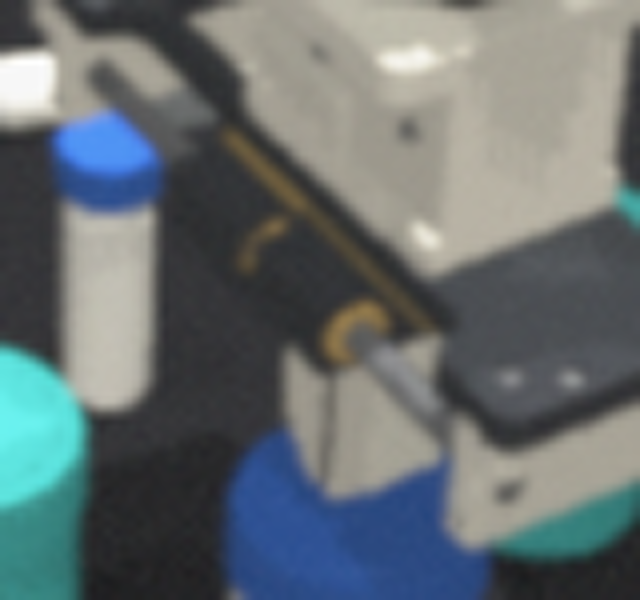

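```bash
python3 - <<'E'
from h import *
s=capture("scene");d=capture("side");w=capture("wrist")
o=st()
rw=ray(w,200+389/3.3,150+292/3.3)
rs=ray(s,370+350/8,130+347/8); rd=ray(d,320+333/8,180+498/8)
R=Ro.from_euler("xyz",o["tcp_rot"])
for rr in ([rs,rd],[rs,rd,rw],[rd,rw],[rs,rw]):
    p,e=tri(*rr); print(p.round(1),np.round(e,1),"in tool",R.inv().apply(p-o["tool_pos"]).round(1))
E
```

```text
4.5 [385.7 204.7  78.9] [ 3.142 -0.     0.588] F [ 0.6  0.2 -0. ] g 0.4
[390.2 210.2  88.8] [1.5 1.5] in tool [ 6.8 -2.1 -9.9]
[390.7 209.4  88.6] [1.7 1.6 1.4] in tool [ 6.8 -1.2 -9.7]
[390.1 207.7  87.4] [1. 1.] in tool [ 5.3 -0.1 -8.4]
[392.7 210.   90.3] [1.2 1.2] in tool [  8.8  -0.6 -11.4]
```

carry_out --xyz '[[0,0,-0.1],[0,0,0],[0,0,0],[0,0,0],[0,0,0],[0,0,0],[0,0,0],[0,0,0]]' --dr '[[0,0,0],[0,0,0],[0,0,0],[0,0,0],[0,0,0],[0,0,0],[0,0,0],[0,0,0]]' --gripper 1

```text
time: 5.5
tool_pos: [385.7, 204.7, 84.9]
tcp_rot: [3.142, -0.0, 0.588]
contact_force: [-0.1, -0.1, 0.4]
grip_width: 76.1
```

```bash
python3 - <<'E'
from h import *
st(); c=grab("wrist"); show(c,"w6.png",180,150,300,200,2.6)
d=grab("side"); show(d,"d6.png",290,160,120,110,6)
E
```

```text
5.5 [385.7 204.7  84.9] [ 3.142 -0.     0.588] F [-0.1 -0.1  0.4] g 76.1
```

View pics/w6.png

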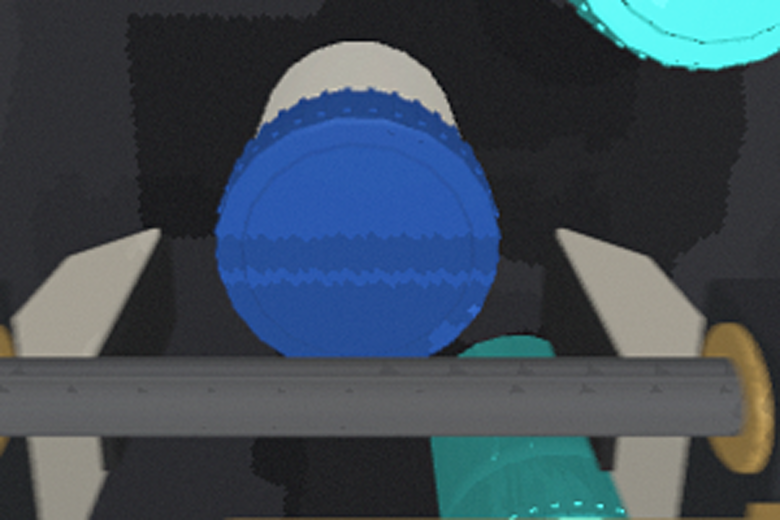

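View pics/d6.png

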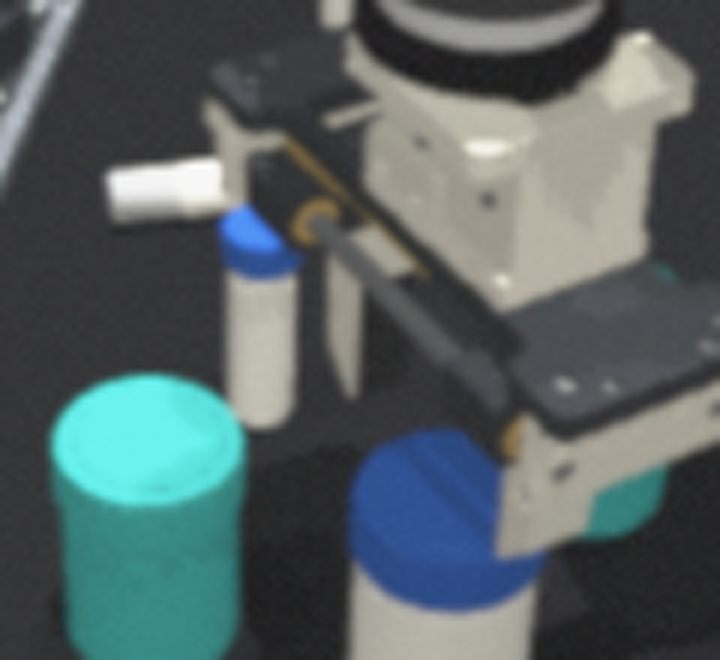

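carry_out --xyz '[[0,0,0],[0,0,0.1],[0,0,0.13],[0,0,0.2],[0,0,0.2],[0,0,0]]' --dr '[[0,0,0],[0,0,0],[0,0,0],[0,0,0],[0,0,0],[0,0,0]]'

```text
time: 6.35
tool_pos: [384.9, 204.4, 45.9]
tcp_rot: [-3.141, 0.003, 0.588]
contact_force: [0.6, 0.2, -0.7]
grip_width: 91.7
```

carry_out --xyz '[[0,0,0],[0,0,0],[0,0,0],[0,0,0],[0,0,0]]' --dr '[[0,0,0],[0,0,0],[0,0,0],[0,0,0],[0,0,0]]' --gripper -1

```text
time: 6.98
tool_pos: [386.0, 204.8, 47.4]
tcp_rot: [3.141, -0.001, 0.588]
contact_force: [-0.3, -0.2, 2.6]
grip_width: 62.3
```

```bash
python3 - <<'E'
from h import *
st(); c=grab("wrist"); show(c,"w7.png",180,150,300,200,2.6)
d=grab("side"); show(d,"d7.png",290,160,120,110,6)
E
```

```text
6.97 [386.  204.8  47.4] [ 3.141e+00 -1.000e-03  5.880e-01] F [-0.3 -0.2  2.6] g 62.3
```

View pics/w7.png

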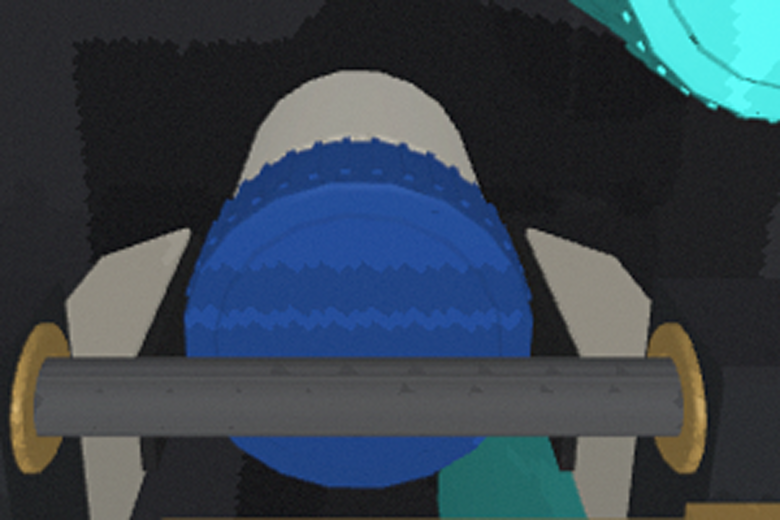

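View pics/d7.png

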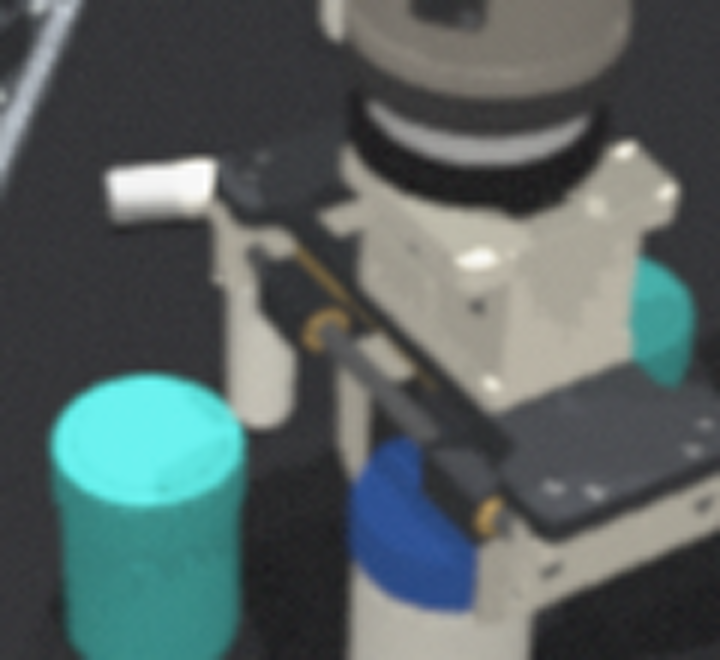

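carry_out --xyz '[[0,0,0],[0,0,-0.1],[0,0,-0.2],[0,0,-0.35],[0,0,-0.45],[0,0,-0.45],[0,0,-0.35],[0,0,-0.1]]' --dr '[[0,0,0],[0,0,0],[0,0,0],[0,0,0],[0,0,0],[0,0,0],[0,0,0],[0,0,0]]'

```text
time: 8.07
tool_pos: [386.3, 204.9, 168.7]
tcp_rot: [3.141, -0.003, 0.588]
contact_force: [0.6, -0.2, -1.7]
grip_width: 62.7
```

```bash
python3 - <<'E'
from h import *
st(); 
plan([570,-90,167],-10,14)
E
```

```text
8.07 [386.3 204.9 168.7] [ 3.141e+00 -3.000e-03  5.880e-01] F [ 0.6 -0.2 -1.7] g 62.7
shift [ 183.7 -294.9   -1.7] rv [  0.1  -0.1 -46.3]
"xyz": [[-0.01, 0.41, 0.0], [-0.04, 0.42, 0.0], [-0.06, 0.4, 0.01], [-0.08, 0.41, -0.0], [-0.11, 0.4, 0.0], [-0.13, 0.39, 0.0], [-0.15, 0.39, 0.01], [-0.17, 0.37, -0.0], [-0.2, 0.37, 0.0], [-0.21, 0.35, 0.0], [-0.23, 0.34, 0.01], [-0.26, 0.33, -0.0], [-0.27, 0.31, -0.0], [-0.29, 0.3, 0.0]]
"dr": [[0.0, -0.0, -0.41], [0.0, -0.0, -0.41], [0.0, -0.0, -0.41], [0.0, -0.0, -0.41], [0.0, -0.0, -0.41], [0.0, -0.0, -0.41], [0.0, -0.0, -0.41], [0.0, -0.0, -0.41], [0.0, -0.0, -0.41], [0.0, -0.0, -0.41], [0.0, -0.0, -0.41], [0.0, -0.0, -0.41], [0.0, -0.0, -0.41], [0.0, -0.0, -0.41]]
```

```bash
python3 - <<'E'
from h import *
plan([595,-265,168],-10,16)
E
```

```text
shift [ 208.7 -469.9   -0.7] rv [  0.1  -0.1 -46.3]
"xyz": [[-0.09, 0.53, 0.0], [-0.12, 0.52, 0.0], [-0.14, 0.52, 0.0], [-0.17, 0.5, 0.0], [-0.19, 0.5, 0.0], [-0.22, 0.49, 0.01], [-0.25, 0.48, -0.0], [-0.26, 0.46, -0.0], [-0.29, 0.45, -0.0], [-0.31, 0.44, -0.0], [-0.34, 0.42, -0.0], [-0.35, 0.4, 0.0], [-0.38, 0.38, 0.0], [-0.39, 0.37, 0.0], [-0.41, 0.34, 0.0], [-0.43, 0.32, 0.0]]
"dr": [[0.0, -0.0, -0.36], [0.0, -0.0, -0.36], [0.0, -0.0, -0.36], [0.0, -0.0, -0.36], [0.0, -0.0, -0.36], [0.0, -0.0, -0.36], [0.0, -0.0, -0.36], [0.0, -0.0, -0.36], [0.0, -0.0, -0.36], [0.0, -0.0, -0.36], [0.0, -0.0, -0.36], [0.0, -0.0, -0.36], [0.0, -0.0, -0.36], [0.0, -0.0, -0.36], [0.0, -0.0, -0.36], [0.0, -0.0, -0.36]]
```

carry_out --xyz '[[-0.09,0.53,0],[-0.12,0.52,0],[-0.14,0.52,0],[-0.17,0.5,0],[-0.19,0.5,0],[-0.22,0.49,0],[-0.25,0.48,0],[-0.26,0.46,0]]' --dr '[[0,0,-0.36],[0,0,-0.36],[0,0,-0.36],[0,0,-0.36],[0,0,-0.36],[0,0,-0.36],[0,0,-0.36],[0,0,-0.36]]'

```text
time: 9.07
tool_pos: [489.7, -30.9, 166.5]
tcp_rot: [-3.14, 0.001, 0.991]
contact_force: [0.5, 0.5, -1.2]
grip_width: 62.2
```

carry_out --xyz '[[-0.29,0.45,0],[-0.31,0.44,0],[-0.34,0.42,0],[-0.35,0.4,0],[-0.38,0.38,0],[-0.39,0.37,0],[-0.41,0.34,0],[-0.43,0.32,0]]' --dr '[[0,0,-0.36],[0,0,-0.36],[0,0,-0.36],[0,0,-0.36],[0,0,-0.36],[0,0,-0.36],[0,0,-0.36],[0,0,-0.36]]'

```text
time: 10.07
tool_pos: [594.0, -266.0, 166.0]
tcp_rot: [-3.14, -0.001, 1.394]
contact_force: [0.8, 0.0, -2.1]
grip_width: 62.3
```

carry_out --xyz '[[0,0,0],[0,0,0],[0,0,0]]' --dr '[[0,0,0],[0,0,0],[0,0,0]]'

```text
time: 10.45
tool_pos: [593.9, -264.2, 167.1]
tcp_rot: [-3.141, -0.0, 1.393]
contact_force: [-0.2, 0.6, -1.1]
grip_width: 62.8
```

```bash
python3 - <<'E'
from h import *
st(); c=grab("wrist","w8.png"); grab("scene","s8.png")
E
```

```text
10.45 [ 593.9 -264.2  167.1] [-3.141 -0.     1.393] F [-0.2  0.6 -1.1] g 62.8
```

View pics/w8.png

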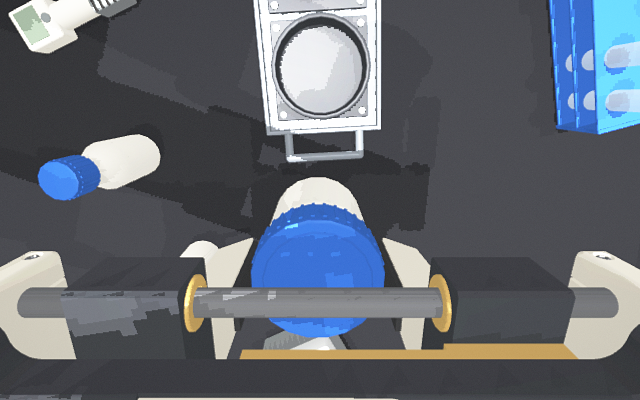

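View pics/s8.png

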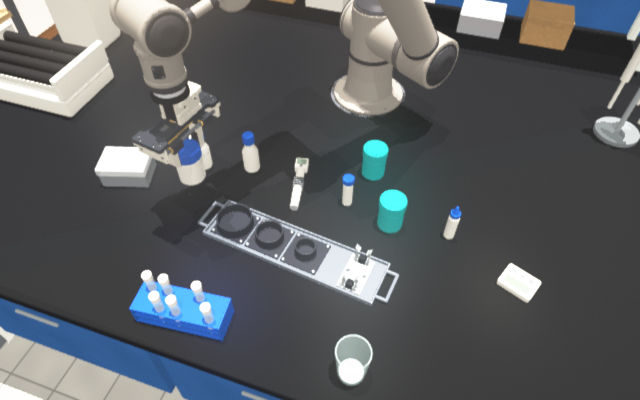

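```bash
python3 - <<'E'
import cv2
a=cv2.imread("pics/w8.png");cv2.imwrite("pics/w8c.png",cv2.resize(a[0:170,230:410],None,fx=3.4,fy=3.4,interpolation=cv2.INTER_CUBIC))
E
```

```text
(no output)
```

View pics/w8c.png

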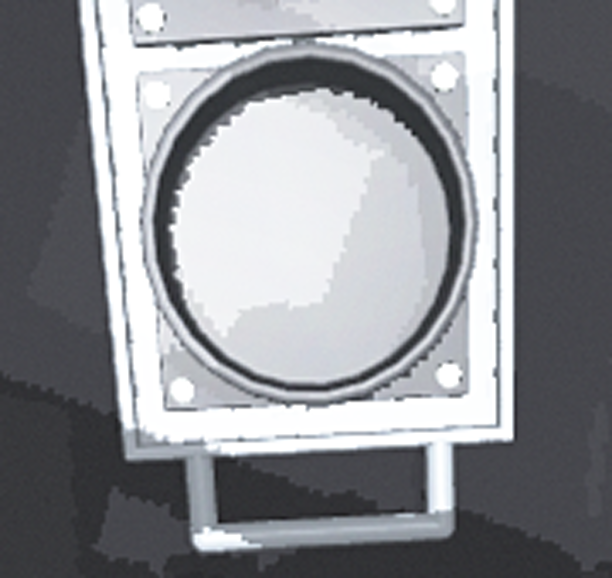

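```bash
python3 - <<'E'
from h import *
c=capture("wrist"); st()
f=lambda x,y:(230+x/3.4,y/3.4)
L,Rr,T,B=[plane(c,*f(x,y),38) for x,y in((142,215),(477,225),(305,40),(309,403))]
print("rim",((L+Rr)/2).round(1),((T+B)/2).round(1),np.linalg.norm(L-Rr),np.linalg.norm(T-B))
for z in (10,12,14):
    q=np.array([plane(c,*f(x,y),z) for x,y in((157,94),(443,76),(448,374),(181,390))]); print(z,q.mean(0).round(1),np.linalg.norm(q[0]-q[1]).round(1),np.linalg.norm(q[1]-q[2]).round(1), np.degrees(np.arctan2(*(q[1]-q[2])[[1,0]])).round(1),np.degrees(np.arctan2(*(q[0]-q[3])[[1,0]])).round(1),np.degrees(np.arctan2(*(q[0]-q[1])[[1,0]])).round(1),np.degrees(np.arctan2(*(q[3]-q[2])[[1,0]])).round(1))
# jar lid centre in image
a=cv2.imread("pics/w8.png")
print(proj(c,[593.9,-264.2,208]))
for b in (plane(c,318,270,208),plane(c,252,270,208),plane(c,384,270,208)): print(b.round(1))
E
```

```text
10.6 [ 594.1 -264.6  167.4] [ 3.141 -0.     1.393] F [ 0.   0.5 -1.8] g 62.3
rim [ 615.4 -160.1   38. ] [ 614.4 -162.2   38. ] 84.02760051486786 84.84253834192556
10 [ 614.5 -162.5   10. ] 75.9 76.2 83.1 82.9 173.1 173.2
12 [ 614.5 -162.6   12. ] 75.5 75.8 83.1 82.9 173.1 173.2
14 [ 614.5 -162.7   14. ] 75.0 75.3 83.1 82.9 173.1 173.2
(np.float64(317.44167122707506), np.float64(280.3129544974147))
[ 595.1 -259.   208. ]
[ 565.6 -253.8  208. ]
[ 624.6 -264.3  208. ]
```

```bash
python3 - <<'E'
from h import *
plan([614,-162.5,167],-8,5)
E
```

```text
shift [ 19.9 102.1  -0.4] rv [ 0.  -0.  -2.2]
"xyz": [[0.35, 0.0, 0.0], [0.34, 0.01, 0.0], [0.35, 0.01, 0.0], [0.35, 0.02, 0.01], [0.34, 0.01, -0.0]]
"dr": [[0.0, -0.0, -0.06], [0.0, -0.0, -0.06], [0.0, -0.0, -0.06], [0.0, -0.0, -0.06], [0.0, -0.0, -0.06]]
```

carry_out --xyz '[[0.35,0,0],[0.34,0.01,0],[0.35,0.01,0],[0.35,0.02,0],[0.34,0.01,0.2],[0,0,0.4],[0,0,0.4],[0,0,0.2]]' --dr '[[0,0,-0.06],[0,0,-0.06],[0,0,-0.06],[0,0,-0.06],[0,0,-0.06],[0,0,0],[0,0,0],[0,0,0]]'

```text
time: 11.6
tool_pos: [613.0, -162.1, 92.9]
tcp_rot: [-3.139, -0.001, 1.435]
contact_force: [1.0, -0.9, -2.0]
grip_width: 62.0
```

carry_out --xyz '[[0,0,0],[0,0,0]]' --dr '[[0,0,0],[0,0,0]]'

```text
time: 11.85
tool_pos: [614.5, -163.4, 96.0]
tcp_rot: [3.14, 0.0, 1.434]
contact_force: [0.6, 0.6, -1.3]
grip_width: 62.3
```

```bash
python3 - <<'E'
from h import *
st(); c=grab("wrist","w9.png"); s=grab("scene"); show(s,"s9.png",190,140,120,110,5); d=grab("side"); show(d,"d9.png",230,80,120,110,5)
E
```

```text
11.85 [ 614.5 -163.4   96. ] [3.14  0.    1.434] F [ 0.6  0.6 -1.3] g 62.3
```

View pics/w9.png

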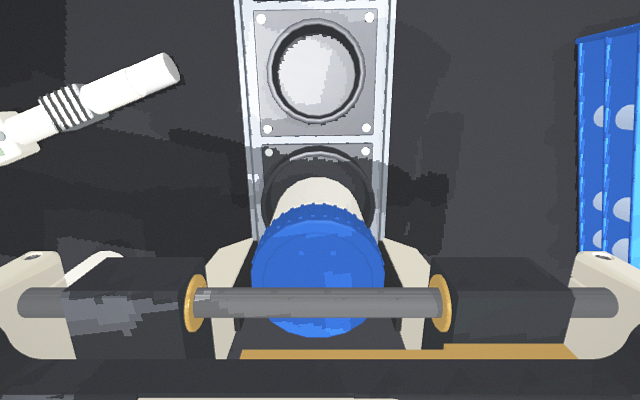

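View pics/s9.png

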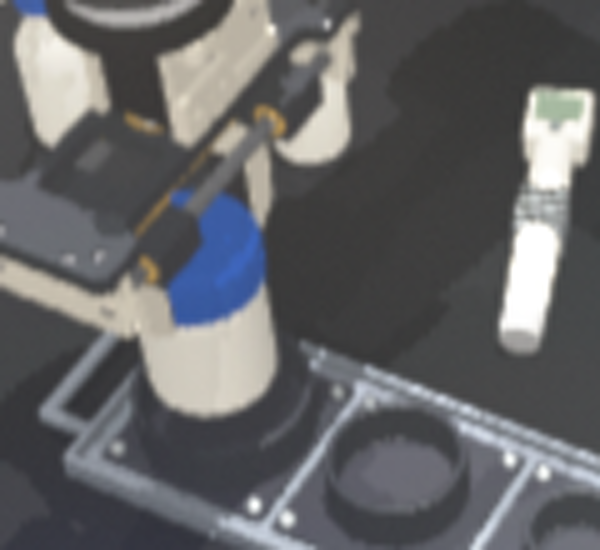

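View pics/d9.png

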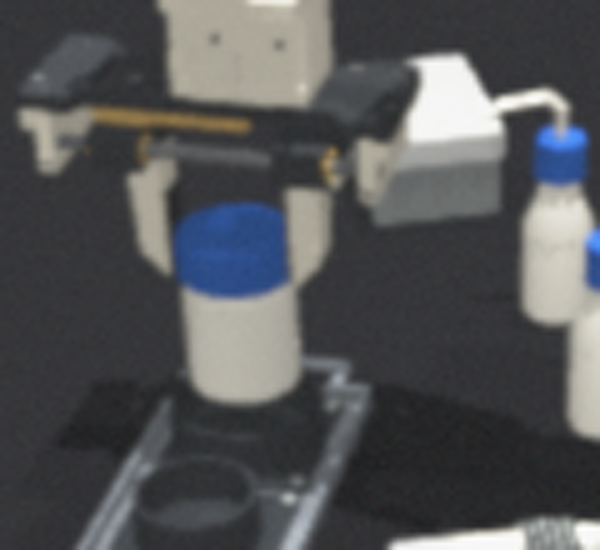

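```bash
python3 - <<'E'
from h import *
a=cv2.imread("pics/w9.png");cv2.imwrite("pics/w9c.png",cv2.resize(a[0:250,225:405],None,fx=2.4,fy=2.4,interpolation=cv2.INTER_CUBIC))
E
```

```text
(no output)
```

View pics/w9c.png

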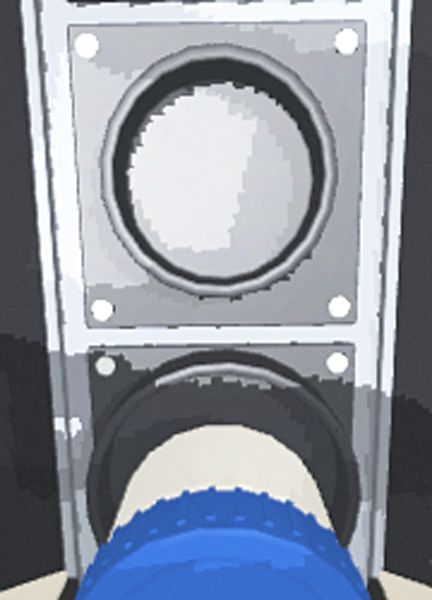

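```bash
python3 - <<'E'
from h import *
c=capture("wrist"); st()
k=2.4
f=lambda x,y:(225+x/k,y/k)
L,Rr,T,B=[plane(c,*f(x,y),38) for x,y in((101,170),(337,170),(219,42),(219,298))]
print("med rim",((L+Rr)/2).round(1),((T+B)/2).round(1),np.linalg.norm(L-Rr),np.linalg.norm(T-B))
q=np.array([plane(c,*f(x,y),12) for x,y in((86,45),(346,41),(339,306),(101,309))]);print("med screws",q.mean(0).round(1),np.linalg.norm(q[0]-q[1]),np.linalg.norm(q[1]-q[2]))
q=np.array([plane(c,*f(x,y),12) for x,y in((105,366),(337,363))]);m=q.mean(0);u=np.array([np.cos(np.radians(83)),np.sin(np.radians(83)),0]);print("wide upper screws",m.round(1),"->centre",(m-u*37.8).round(1),np.linalg.norm(q[0]-q[1]))
T=plane(c,*f(220,350),38);print("wide far rim",T.round(1),(T-u*42.2).round(1))
L,Rr=[plane(c,*f(x,y),38) for x,y in((88,480),(358,480))];print("wide sides",L.round(1),Rr.round(1),((L+Rr)/2).round(1),np.linalg.norm(L-Rr))
L,Rr=[plane(c,*f(x,y),55) for x,y in((128,480),(318,480))];print("jar sides",((L+Rr)/2).round(1))
E
```

```text
12.05 [ 614.3 -163.5   96. ] [3.14  0.    1.434] F [-0.5 -0.1 -1.4] g 62.4
med rim [626.4 -67.6  38. ] [626.2 -69.1  38. ] 64.5192193886461 65.52394907724738
med screws [625.9 -69.   12. ] 75.66234469124052 75.60105454366739
wide upper screws [ 619.1 -124.6   12. ] ->centre [ 614.5 -162.1   12. ] 75.65111641881737
wide far rim [ 620.  -116.3   38. ] [ 614.9 -158.1   38. ]
wide sides [ 574.5 -150.1   38. ] [ 656.5 -161.4   38. ] [ 615.5 -155.8   38. ] 82.7838998604577
jar sides [ 616.2 -150.5   55. ]
```

carry_out --xyz '[[0.02,0,0.15],[0,0,0.15],[0,0,0.15],[0,0,0.08],[0,0,0.04],[0,0,0]]' --dr '[[0,0,0],[0,0,0],[0,0,0],[0,0,0],[0,0,0],[0,0,0]]'

```text
time: 12.8
tool_pos: [614.1, -162.1, 60.9]
tcp_rot: [3.142, -0.0, 1.434]
contact_force: [-0.4, 0.9, -2.0]
grip_width: 62.6
```

carry_out --xyz '[[0,0,0.02],[0,0,0.02],[0,0,0]]' --dr '[[0,0,0],[0,0,0],[0,0,0]]'

```text
time: 13.18
tool_pos: [614.3, -162.3, 59.4]
tcp_rot: [3.141, 0.0, 1.434]
contact_force: [-2.2, 0.1, 3.7]
grip_width: 62.0
```

carry_out --xyz '[[0,0,0],[0,0,0],[0,0,0],[0,0,0],[0,0,-0.3],[0,0,-0.4],[0,0,-0.5],[0,0,-0.5]]' --dr '[[0,0,0],[0,0,0],[0,0,0],[0,0,0],[0,0,0],[0,0,0],[0,0,0],[0,0,0]]' --gripper 1

```text
time: 14.18
tool_pos: [614.2, -162.2, 162.9]
tcp_rot: [3.14, 0.0, 1.434]
contact_force: [0.8, -0.4, 0.2]
grip_width: 91.9
```

```bash
python3 - <<'E'
from h import *
st(); c=grab("wrist","w10.png"); s=grab("scene"); show(s,"s10.png",180,120,160,120,5)
plan([414,-225,190],0,8)
E
```

```text
14.18 [ 614.2 -162.2  162.9] [3.14  0.    1.434] F [ 0.8 -0.4  0.2] g 91.9
shift [-202.2  -62.1   24.1] rv [ 0.5  0.2 -7.8]
"xyz": [[-0.19, -0.4, -0.05], [-0.17, -0.4, -0.06], [-0.18, -0.41, -0.05], [-0.16, -0.41, -0.05], [-0.16, -0.41, -0.05], [-0.15, -0.41, -0.05], [-0.15, -0.42, -0.05], [-0.14, -0.41, -0.05]]
"dr": [[0.01, 0.0, -0.12], [0.01, 0.0, -0.12], [0.01, 0.0, -0.12], [0.01, 0.0, -0.12], [0.01, 0.0, -0.12], [0.01, 0.0, -0.12], [0.01, 0.0, -0.12], [0.01, 0.0, -0.12]]
```

View pics/s10.png

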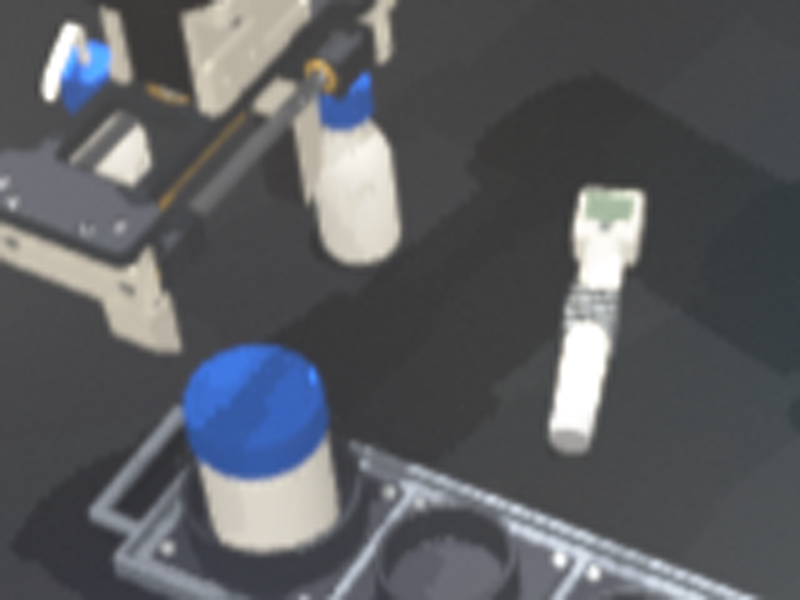

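View pics/w10.png

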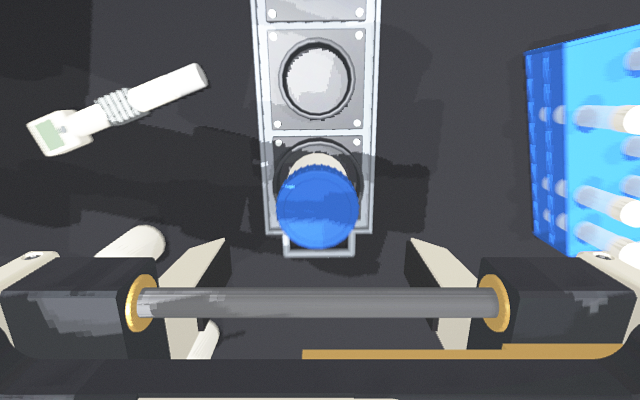

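```bash
python3 - <<'E'
from h import *
plan([414,-215,175],-2,7)
E
```

```text
shift [-202.2  -52.1    9.1] rv [ 0.5  0.1 -5.8]
"xyz": [[-0.19, -0.46, -0.03], [-0.18, -0.46, -0.02], [-0.18, -0.47, -0.02], [-0.17, -0.46, -0.03], [-0.16, -0.47, -0.02], [-0.15, -0.48, -0.02], [-0.15, -0.47, -0.02]]
"dr": [[0.01, 0.0, -0.1], [0.01, 0.0, -0.1], [0.01, 0.0, -0.1], [0.01, 0.0, -0.1], [0.01, 0.0, -0.1], [0.01, 0.0, -0.1], [0.01, 0.0, -0.1]]
```

carry_out --xyz '[[-0.19,-0.46,-0.03],[-0.18,-0.46,-0.02],[-0.18,-0.47,-0.02],[-0.17,-0.46,-0.03],[-0.16,-0.47,-0.02],[-0.15,-0.48,-0.02],[-0.15,-0.47,-0.02]]' --dr '[[0,0,-0.1],[0,0,-0.1],[0,0,-0.1],[0,0,-0.1],[0,0,-0.1],[0,0,-0.1],[0,0,-0.1]]'

```text
time: 15.15
tool_pos: [410.8, -214.0, 170.2]
tcp_rot: [3.142, 0.0, 1.532]
contact_force: [-0.3, -0.6, 0.0]
grip_width: 91.8
```

carry_out --xyz '[[0,0,0],[0,0,0],[0,0,0]]' --dr '[[0,0,0],[0,0,0],[0,0,0]]'

```text
time: 15.52
tool_pos: [412.6, -213.8, 170.1]
tcp_rot: [3.141, -0.0, 1.532]
contact_force: [-1.0, -0.3, 0.1]
grip_width: 91.8
```

```bash
python3 - <<'E'
from h import *
o=st(); c=grab("wrist","w11.png"); H,S,V=cv2.split(hsv(c))
for b in blobs((H>102)&(H<125)&(S>140)&(V>80)): print(b, plane(c,*b[1],115).round(1))
print(proj(c,[*o["tool_pos"][:2],115]))
s=grab("scene"); show(s,"s11.png",180,80,160,120,5)
E
```

```text
15.53 [ 412.6 -213.8  170.1] [ 3.141 -0.     1.532] F [-1.  -0.3  0.1] g 91.8
(np.int32(1565), array([549.3, 122.7]), [529, 83, 70, 89]) [ 571.3 -156.   115. ]
(np.int32(42), array([559.1, 124.3]), [556, 110, 11, 29]) [ 578.1 -157.3  115. ]
(np.int32(33), array([562.4, 152.3]), [557, 140, 15, 22]) [ 583.8 -176.6  115. ]
(np.int32(1331), array([323. , 200.4]), [303, 178, 41, 44]) [ 416.6 -205.4  115. ]
(np.int32(594), array([364.3, 328.7]), [347, 318, 37, 31]) [ 447.1 -317.6  115. ]
(np.float64(317.89790963060415), np.float64(211.57879531328973))
```

View pics/w11.png

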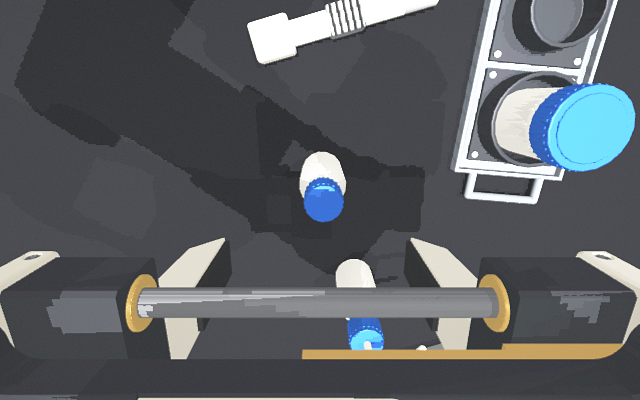

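View pics/s11.png

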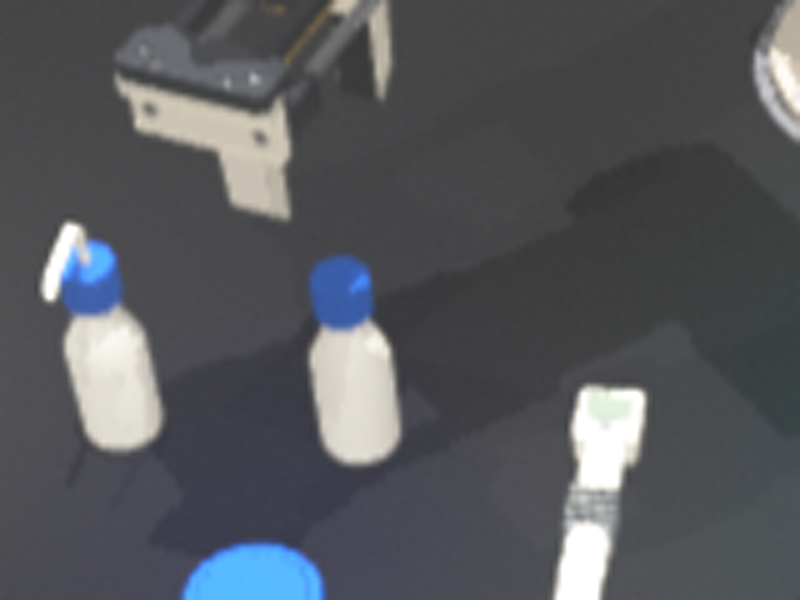

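```bash
python3 - <<'E'
from h import *
c=capture("wrist")
print(plane(c,324,202.5,115))
plan([416,-208.5,73],-2,5)
E
```

```text
[ 417.08649719 -206.90482687  115.        ]
shift [  3.7   5.3 -96.9] rv [-0.  -0.  -0.2]
"xyz": [[0.02, 0.01, 0.32], [0.02, 0.01, 0.33], [0.01, 0.02, 0.32], [0.02, 0.01, 0.32], [0.02, 0.01, 0.33]]
"dr": [[-0.0, -0.0, -0.01], [-0.0, -0.0, -0.01], [-0.0, -0.0, -0.01], [-0.0, -0.0, -0.01], [-0.0, -0.0, -0.01]]
```

carry_out --xyz '[[0.03,0.02,0.3],[0.03,0.02,0.3],[0.03,0.02,0.4],[0,0,0.4],[0,0,0.22],[0,0,0],[0,0,0]]' --dr '[[0,0,0],[0,0,0],[0,0,0],[0,0,0],[0,0,0],[0,0,0],[0,0,0]]'

```text
time: 16.55
tool_pos: [416.3, -209.1, 73.6]
tcp_rot: [3.14, 0.001, 1.532]
contact_force: [0.5, -0.5, -0.2]
grip_width: 91.8
```

```bash
python3 - <<'E'
from h import *
o=st(); c=grab("wrist"); show(c,"w12.png",180,130,280,220,2.7); print(proj(c,[*o["tool_pos"][:2],115]))
E
```

```text
16.55 [ 416.3 -209.1   73.6] [3.140e+00 1.000e-03 1.532e+00] F [ 0.5 -0.5 -0.2] g 91.8
(np.float64(317.99130577869397), np.float64(281.7433245616611))
```

View pics/w12.png

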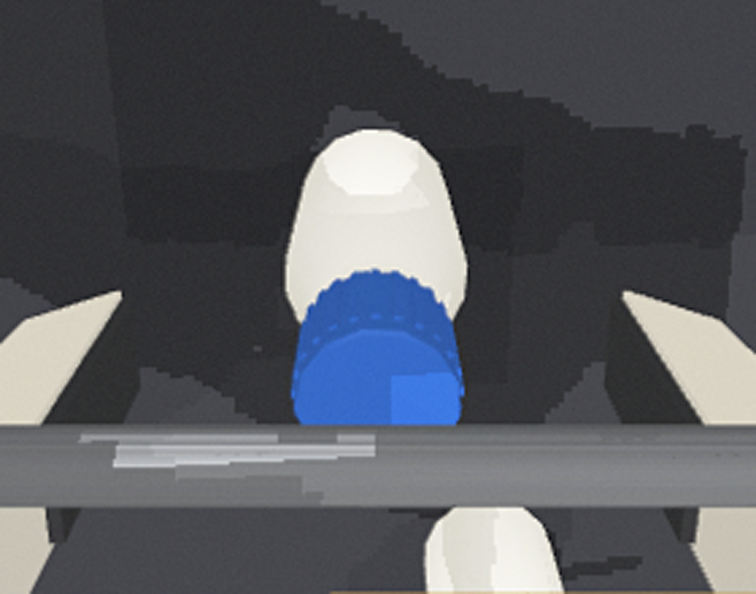

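carry_out --xyz '[[0,0,0],[0,0,0],[0,0,0],[0,0,0],[0,0,0],[0,0,0],[0,0,0],[0,0,0]]' --dr '[[0,0,0],[0,0,0],[0,0,0],[0,0,0],[0,0,0],[0,0,0],[0,0,0],[0,0,0]]' --gripper -1

```text
time: 17.6
tool_pos: [415.7, -208.7, 72.9]
tcp_rot: [-3.142, -0.0, 1.532]
contact_force: [-0.4, 0.3, -0.8]
grip_width: 28.2
```

carry_out --xyz '[[0,0,0],[0,0,0],[0,0,-0.1],[0,0,-0.3],[0,0,-0.5],[0,0,-0.6],[0,0,-0.4]]' --dr '[[0,0,0],[0,0,0],[0,0,0],[0,0,0],[0,0,0],[0,0,0],[0,0,0]]'

```text
time: 18.48
tool_pos: [416.0, -209.0, 189.0]
tcp_rot: [3.14, 0.001, 1.532]
contact_force: [-0.2, 0.1, -1.3]
grip_width: 28.1
```

```bash
python3 - <<'E'
from h import *
st(); s=grab("scene"); show(s,"s13.png",180,60,160,120,5)
plan([626,-68.5,185],-7,9)
E
```

```text
18.48 [ 416. -209.  189.] [3.140e+00 1.000e-03 1.532e+00] F [-0.2  0.1 -1.3] g 28.1
shift [208.8 141.3  -6.6] rv [0.3 0.2 4.8]
"xyz": [[0.28, 0.38, 0.01], [0.28, 0.37, 0.02], [0.28, 0.37, 0.01], [0.29, 0.37, 0.01], [0.29, 0.36, 0.02], [0.29, 0.37, 0.01], [0.3, 0.35, 0.01], [0.3, 0.36, 0.02], [0.31, 0.35, 0.01]]
"dr": [[0.0, 0.0, 0.07], [0.0, 0.0, 0.07], [0.0, 0.0, 0.07], [0.0, 0.0, 0.07], [0.0, 0.0, 0.07], [0.0, 0.0, 0.07], [0.0, 0.0, 0.07], [0.0, 0.0, 0.07], [0.0, 0.0, 0.07]]
```

View pics/s13.png

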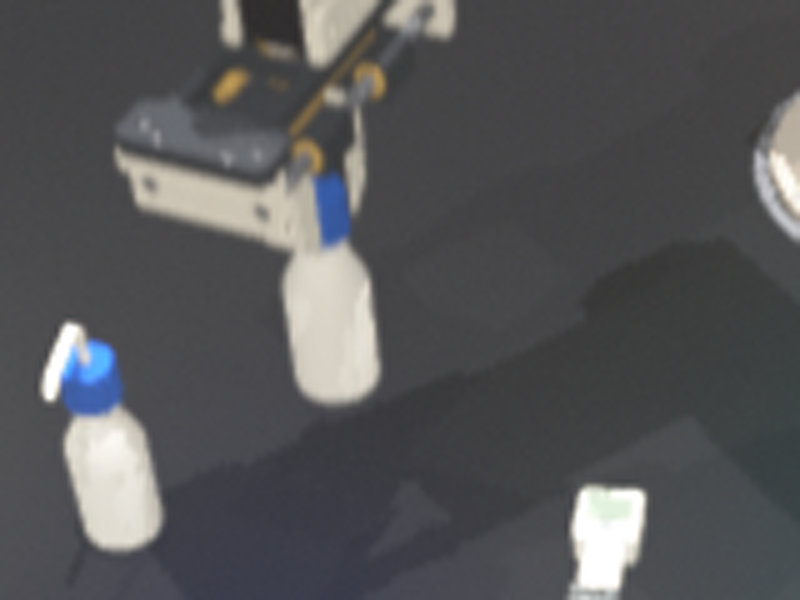

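carry_out --xyz '[[0.2,0.26,0],[0.28,0.37,0],[0.28,0.37,0.02],[0.29,0.37,0.01],[0.29,0.36,0.02],[0.29,0.37,0.01],[0.3,0.35,0.01],[0.3,0.36,0.02]]' --dr '[[0,0,0.07],[0,0,0.07],[0,0,0.07],[0,0,0.07],[0,0,0.07],[0,0,0.07],[0,0,0.07],[0,0,0.07]]'

```text
time: 19.52
tool_pos: [594.3, -87.3, 180.9]
tcp_rot: [-3.141, -0.0, 1.453]
contact_force: [-0.1, 0.4, -0.9]
grip_width: 28.6
```

carry_out --xyz '[[0.25,0.3,0],[0.14,0.16,0.3],[0,0,0.3],[0,0,0.3],[0,0,0.1],[0,0,0],[0,0,0]]' --dr '[[0,0,0.07],[0,0,0],[0,0,0],[0,0,0],[0,0,0],[0,0,0],[0,0,0]]'

```text
time: 20.4
tool_pos: [624.4, -68.2, 122.2]
tcp_rot: [3.14, 0.0, 1.444]
contact_force: [-0.2, 0.4, -0.8]
grip_width: 28.2
```

```bash
python3 - <<'E'
from h import *
st(); c=grab("wrist","w14.png"); s=grab("scene"); show(s,"s14.png",200,150,150,120,5); show(c,"w14c.png",220,0,200,250,2.4)
d=grab("side");show(d,"d14.png",220,100,120,110,5)
E
```

```text
20.4 [624.4 -68.2 122.2] [3.14  0.    1.444] F [-0.2  0.4 -0.8] g 28.2
```

View pics/s14.png

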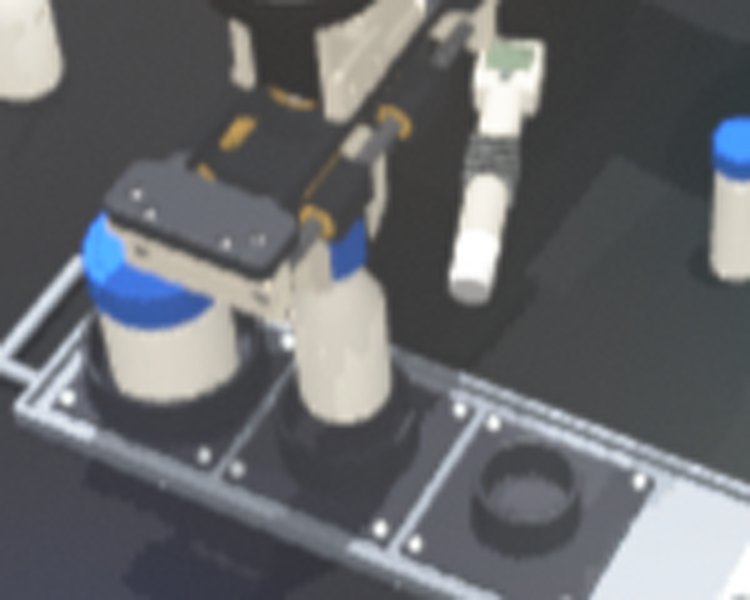

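View pics/w14c.png

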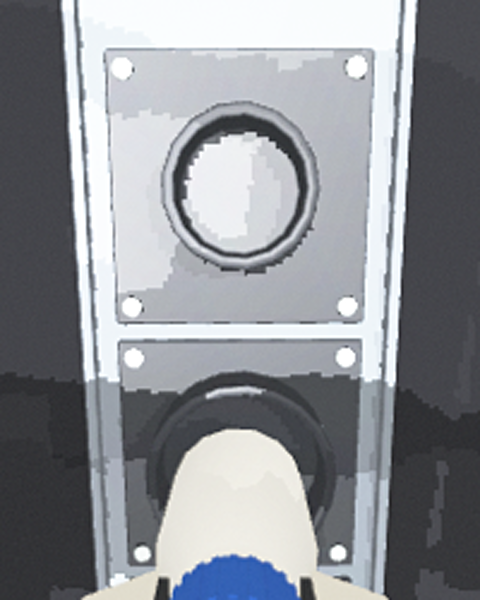

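View pics/d14.png

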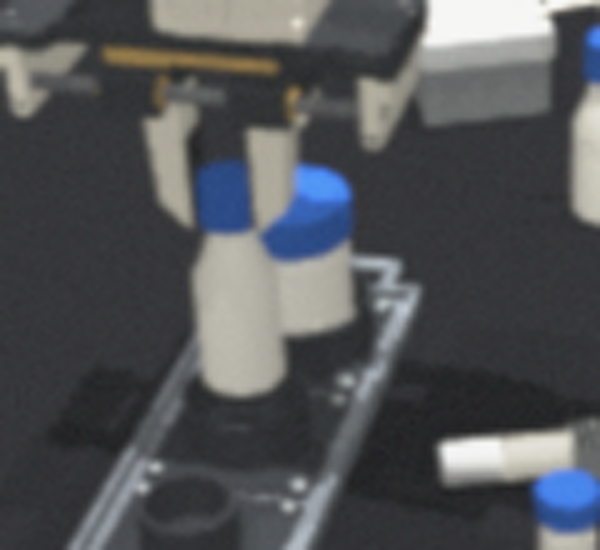

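```bash
python3 - <<'E'
from h import *
c=capture("wrist"); st()
k=2.4
f=lambda x,y:(220+x/k,y/k)
L,Rr,T,B=[plane(c,*f(x,y),38) for x,y in((161,185),(319,187),(241,101),(241,272))]
print("small rim",((L+Rr)/2).round(1),((T+B)/2).round(1),np.linalg.norm(L-Rr),np.linalg.norm(T-B))
q=np.array([plane(c,*f(x,y),12) for x,y in((121,68),(356,66),(347,306),(131,307))]);print("small screws",q.mean(0).round(1),np.linalg.norm(q[0]-q[1]),np.linalg.norm(q[1]-q[2]))
q=np.array([plane(c,*f(x,y),12) for x,y in((133,358),(346,357),(338,553),(142,553))]);print("med screws",q.mean(0).round(1),np.linalg.norm(q[0]-q[1]),np.linalg.norm(q[1]-q[2]))
L,Rr=[plane(c,*f(x,y),38) for x,y in((147,475),(335,475))];print("med sides",((L+Rr)/2).round(1),np.linalg.norm(L-Rr))
L,Rr=[plane(c,*f(x,y),90) for x,y in((158,540),(318,540))];print("bottle sides@90",((L+Rr)/2).round(1),np.linalg.norm(L-Rr))
E
```

```text
20.6 [624.3 -68.1 122.1] [3.14  0.    1.444] F [-0.4  0.  -0.9] g 28.0
small rim [637.8  24.9  38. ] [638.  24.  38.] 48.314358463408915 49.18972090620252
small screws [637.4  24.4  12. ] 75.89130081027642 75.99891563841504
med screws [626.2 -68.5  12. ] 76.25176781245096 75.66354700289308
med sides [626.7 -66.9  38. ] 63.97426616125599
bottle sides@90 [625.1 -69.7  90. ] 44.65652236669978
```

carry_out --xyz '[[0,0.03,0.15],[0,0,0.15],[0,0,0.15],[0,0,0.1],[0,0,0.05],[0,0,0.02],[0,0,0.01],[0,0,0]]' --dr '[[0,0,0],[0,0,0],[0,0,0],[0,0,0],[0,0,0],[0,0,0],[0,0,0],[0,0,0]]'

```text
time: 21.6
tool_pos: [626.1, -68.3, 84.8]
tcp_rot: [3.141, 0.0, 1.444]
contact_force: [-2.0, -0.1, 4.9]
grip_width: 27.8
```

carry_out --xyz '[[0,0,0],[0,0,0],[0,0,0],[0,0,0],[0,0,0],[0,0,-0.3],[0,0,-0.4],[0,0,-0.5]]' --dr '[[0,0,0],[0,0,0],[0,0,0],[0,0,0],[0,0,0],[0,0,0],[0,0,0],[0,0,0]]' --gripper 0.3

```text
time: 22.6
tool_pos: [625.5, -68.1, 155.9]
tcp_rot: [-3.14, -0.0, 1.444]
contact_force: [1.0, -0.9, 0.2]
grip_width: 59.6
```

```bash
python3 - <<'E'
from h import *
st(); s=grab("scene"); show(s,"s15.png",200,150,150,120,5)
plan([471,322,170],-10,15)
E
```

```text
22.6 [625.5 -68.1 155.9] [-3.14  -0.     1.444] F [ 1.  -0.9  0.2] g 59.6
shift [-156.7  390.6    9. ] rv [0.4 0.  2.7]
"xyz": [[0.41, -0.23, -0.01], [0.41, -0.23, -0.01], [0.4, -0.23, -0.02], [0.41, -0.23, -0.01], [0.41, -0.23, -0.01], [0.4, -0.23, -0.01], [0.41, -0.24, -0.01], [0.4, -0.23, -0.01], [0.4, -0.24, -0.02], [0.41, -0.24, -0.01], [0.4, -0.24, -0.01], [0.4, -0.24, -0.01], [0.4, -0.24, -0.01], [0.4, -0.24, -0.02], [0.4, -0.24, -0.01]]
"dr": [[0.0, 0.0, 0.02], [0.0, 0.0, 0.02], [0.0, 0.0, 0.02], [0.0, 0.0, 0.02], [0.0, 0.0, 0.02], [0.0, 0.0, 0.02], [0.0, 0.0, 0.02], [0.0, 0.0, 0.02], [0.0, 0.0, 0.02], [0.0, 0.0, 0.02], [0.0, 0.0, 0.02], [0.0, 0.0, 0.02], [0.0, 0.0, 0.02], [0.0, 0.0, 0.02], [0.0, 0.0, 0.02]]
```

View pics/s15.png

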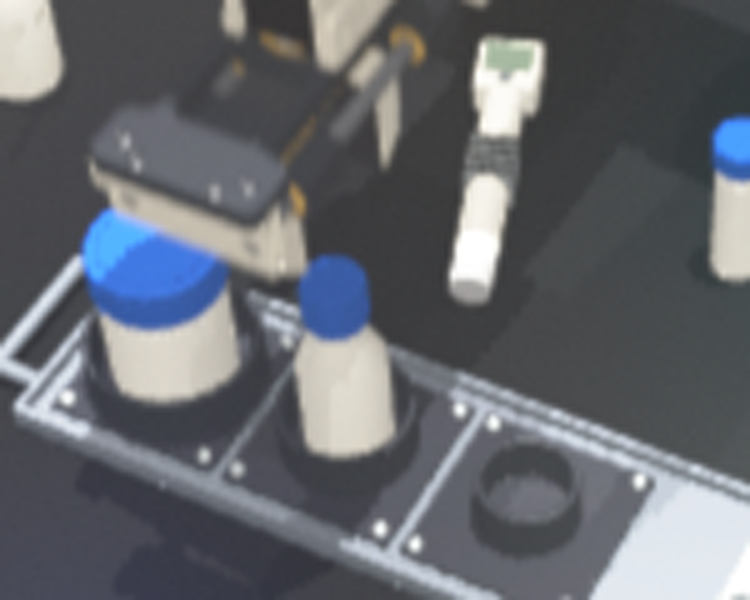

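carry_out --xyz '[[0.3,-0.15,-0.15],[0.45,-0.25,0],[0.47,-0.27,0],[0.47,-0.27,0],[0.47,-0.27,0],[0.47,-0.27,0],[0.47,-0.27,0],[0.47,-0.27,0]]' --dr '[[0,0,0.03],[0,0,0.03],[0,0,0.03],[0,0,0.03],[0,0,0.03],[0,0,0.03],[0,0,0.03],[0,0,0.03]]'

```text
time: 23.65
tool_pos: [534.3, 163.0, 163.9]
tcp_rot: [-3.14, 0.0, 1.411]
contact_force: [0.5, 0.8, 1.2]
grip_width: 59.6
```

```bash
python3 - <<'E'
from h import *
st(); plan([471,320,170],-10,6)
E
```

```text
23.65 [534.3 163.  163.9] [-3.14   0.     1.411] F [0.5 0.8 1.2] g 59.6
shift [-63.3 157.    6.1] rv [-0.1  0.   0.8]
"xyz": [[0.4, -0.24, -0.02], [0.4, -0.25, -0.01], [0.41, -0.24, -0.02], [0.4, -0.25, -0.02], [0.4, -0.25, -0.01], [0.4, -0.25, -0.02]]
"dr": [[-0.0, 0.0, 0.02], [-0.0, 0.0, 0.02], [-0.0, 0.0, 0.02], [-0.0, 0.0, 0.02], [-0.0, 0.0, 0.02], [-0.0, 0.0, 0.02]]
```

carry_out --xyz '[[0.4,-0.25,0],[0.4,-0.25,0],[0.41,-0.24,0],[0.4,-0.25,0],[0.4,-0.25,0],[0.25,-0.15,0],[0,0,0],[0,0,0]]' --dr '[[0,0,0.02],[0,0,0.02],[0,0,0.02],[0,0,0.02],[0,0,0.02],[0,0,0.02],[0,0,0],[0,0,0]]'

```text
time: 24.65
tool_pos: [476.6, 308.1, 164.5]
tcp_rot: [-3.142, 0.001, 1.393]
contact_force: [1.1, 0.4, 0.8]
grip_width: 59.7
```

```bash
python3 - <<'E'
from h import *
o=st(); c=grab("wrist","w16.png"); H,S,V=cv2.split(hsv(c))
for b in blobs((H>102)&(H<125)&(S>140)&(V>80)): print(b, plane(c,*b[1],83).round(1))
print(proj(c,[*o["tool_pos"][:2],83]))
E
```

```text
24.65 [476.6 308.1 164.5] [-3.142e+00  1.000e-03  1.393e+00] F [1.1 0.4 0.8] g 59.7
(np.int32(588), array([309.8, 181.6]), [294, 165, 31, 31]) [473.  324.8  83. ]
(np.float64(317.94879154619707), np.float64(200.59849629289306))
```

View pics/w16.png

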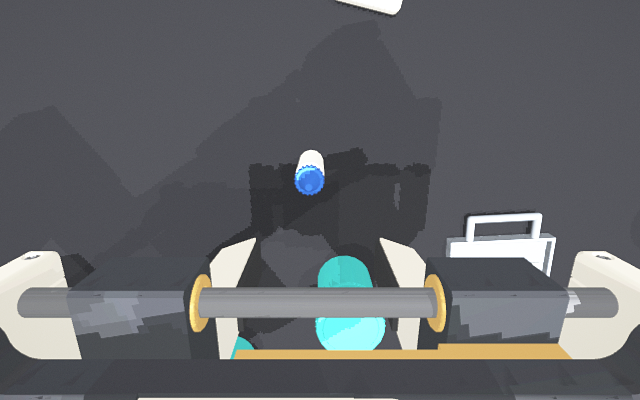

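```bash
python3 - <<'E'
from h import *
plan([472.5,324,90],-10,4)
E
```

```text
shift [ -4.4  16.1 -74.6] rv [ 0.   0.  -0.2]
"xyz": [[0.06, -0.03, 0.31], [0.07, -0.03, 0.31], [0.06, -0.03, 0.31], [0.06, -0.03, 0.31]]
"dr": [[0.0, 0.0, -0.01], [0.0, 0.0, -0.01], [0.0, 0.0, -0.01], [0.0, 0.0, -0.01]]
```

carry_out --xyz '[[0.12,-0.06,0.15],[0.13,-0.06,0.3],[0,0,0.4],[0,0,0.39],[0,0,0],[0,0,0]]' --dr '[[0,0,0],[0,0,0],[0,0,0],[0,0,0],[0,0,0],[0,0,0]]'

```text
time: 25.45
tool_pos: [472.6, 324.8, 90.9]
tcp_rot: [3.141, -0.001, 1.393]
contact_force: [-0.2, 0.6, 0.8]
grip_width: 59.9
```

```bash
python3 - <<'E'
from h import *
o=st(); c=grab("wrist"); show(c,"w17.png",200,130,240,220,2.7); H,S,V=cv2.split(hsv(c))
for b in blobs((H>102)&(H<125)&(S>140)&(V>80)): print(b, plane(c,*b[1],83).round(1))
print(proj(c,[*o["tool_pos"][:2],83]),proj(c,[*o["tool_pos"][:2],102]))
E
```

```text
25.45 [472.6 324.8  90.9] [ 3.141e+00 -1.000e-03  1.393e+00] F [-0.2  0.6  0.8] g 59.9
(np.int32(1251), array([317.4, 233.9]), [298, 214, 40, 41]) [472.8 327.2  83. ]
(np.float64(317.88501316236653), np.float64(237.63637920810038)) (np.float64(317.8996189795487), np.float64(251.83468459495214))
```

View pics/w17.png

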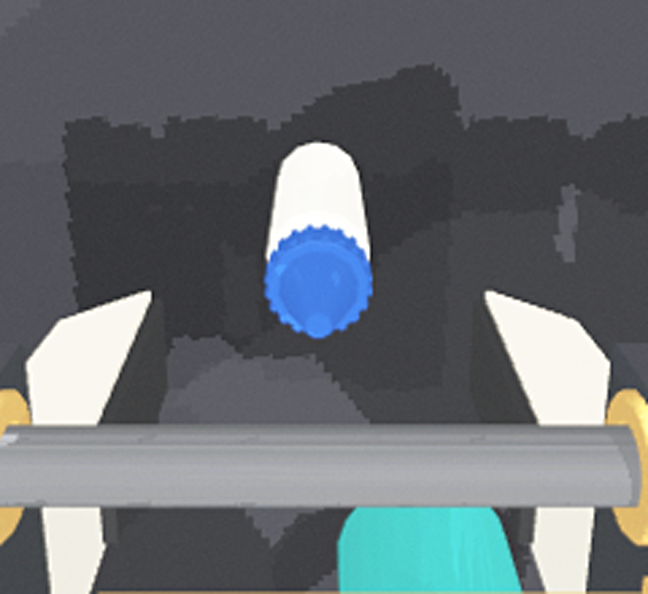

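carry_out --xyz '[[0.02,0,0.3],[0,0,0.3],[0,0,0.25],[0,0,0.12],[0,0,0],[0,0,0]]' --dr '[[0,0,0],[0,0,0],[0,0,0],[0,0,0],[0,0,0],[0,0,0]]'

```text
time: 26.25
tool_pos: [472.8, 326.1, 32.7]
tcp_rot: [3.141, -0.001, 1.393]
contact_force: [0.0, 0.5, -0.4]
grip_width: 60.0
```

carry_out --xyz '[[0,0,0],[0,0,0],[0,0,0],[0,0,0],[0,0,0],[0,0,0]]' --dr '[[0,0,0],[0,0,0],[0,0,0],[0,0,0],[0,0,0],[0,0,0]]' --gripper -1

```text
time: 27.0
tool_pos: [472.4, 325.8, 32.2]
tcp_rot: [3.141, -0.0, 1.393]
contact_force: [-0.6, 0.5, 0.8]
grip_width: 24.0
```

carry_out --xyz '[[0,0,0],[0,0,0],[0,0,-0.1],[0,0,-0.3],[0,0,-0.5],[0,0,-0.6],[0,0,-0.5]]' --dr '[[0,0,0],[0,0,0],[0,0,0],[0,0,0],[0,0,0],[0,0,0],[0,0,0]]'

```text
time: 27.88
tool_pos: [472.5, 325.9, 153.9]
tcp_rot: [3.141, -0.001, 1.393]
contact_force: [-0.1, 1.0, -1.1]
grip_width: 24.4
```

```bash
python3 - <<'E'
from h import *
o=st(); s=grab("scene"); show(s,"s18.png",400,120,100,120,5);c=grab("wrist","w18.png")
plan([605,70,150],-7,10)
E
```

```text
27.88 [472.5 325.9 153.9] [ 3.141e+00 -1.000e-03  1.393e+00] F [-0.1  1.  -1.1] g 24.4
shift [ 130.8 -256.8   -6. ] rv [ 0.3 -0.2 -3.2]
"xyz": [[-0.38, 0.29, 0.01], [-0.39, 0.29, 0.01], [-0.38, 0.28, 0.01], [-0.39, 0.29, 0.01], [-0.39, 0.28, 0.01], [-0.39, 0.28, 0.01], [-0.39, 0.27, 0.01], [-0.4, 0.28, 0.01], [-0.39, 0.27, 0.01], [-0.4, 0.27, 0.01]]
"dr": [[0.0, -0.0, -0.04], [0.0, -0.0, -0.04], [0.0, -0.0, -0.04], [0.0, -0.0, -0.04], [0.0, -0.0, -0.04], [0.0, -0.0, -0.04], [0.0, -0.0, -0.04], [0.0, -0.0, -0.04], [0.0, -0.0, -0.04], [0.0, -0.0, -0.04]]
```

View pics/s18.png

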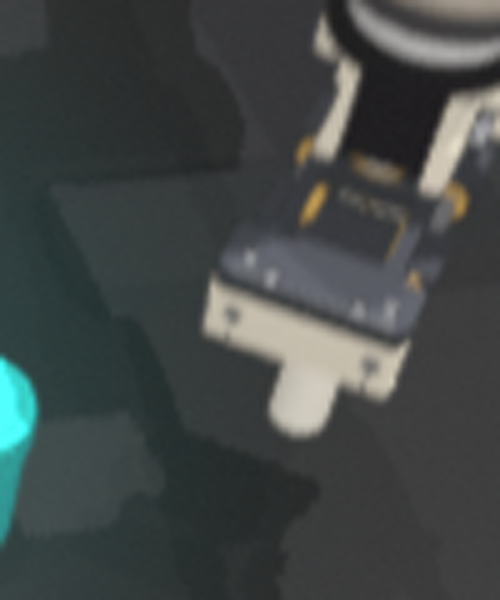

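View pics/w18.png

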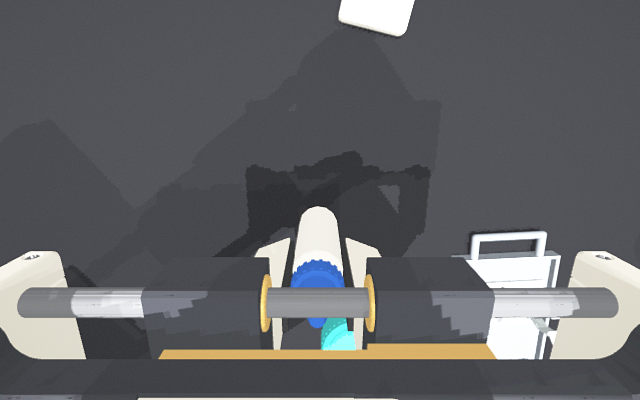

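```bash
python3 - <<'E'
from h import *
plan([637.6,23.4,150],-7,11)
E
```

```text
shift [ 163.4 -303.4   -6. ] rv [ 0.3 -0.2 -3.2]
"xyz": [[-0.41, 0.32, 0.01], [-0.41, 0.33, 0.01], [-0.41, 0.32, 0.01], [-0.42, 0.32, 0.01], [-0.41, 0.31, 0.01], [-0.42, 0.31, 0.01], [-0.42, 0.31, 0.0], [-0.42, 0.31, 0.01], [-0.42, 0.31, 0.01], [-0.43, 0.3, 0.01], [-0.43, 0.3, 0.01]]
"dr": [[0.0, -0.0, -0.04], [0.0, -0.0, -0.04], [0.0, -0.0, -0.04], [0.0, -0.0, -0.04], [0.0, -0.0, -0.04], [0.0, -0.0, -0.04], [0.0, -0.0, -0.04], [0.0, -0.0, -0.04], [0.0, -0.0, -0.04], [0.0, -0.0, -0.04], [0.0, -0.0, -0.04]]
```

carry_out --xyz '[[-0.41,0.32,0.01],[-0.41,0.33,0.01],[-0.41,0.32,0.01],[-0.42,0.32,0.01],[-0.41,0.31,0.01],[-0.42,0.31,0.01],[-0.42,0.31,0],[-0.42,0.31,0.01]]' --dr '[[0,0,-0.04],[0,0,-0.04],[0,0,-0.04],[0,0,-0.04],[0,0,-0.04],[0,0,-0.04],[0,0,-0.04],[0,0,-0.04]]'

```text
time: 28.98
tool_pos: [590.9, 104.3, 146.9]
tcp_rot: [-3.14, 0.0, 1.438]
contact_force: [-0.5, 0.3, -0.1]
grip_width: 24.5
```

carry_out --xyz '[[-0.42,0.31,0.01],[-0.43,0.3,0.01],[-0.43,0.3,0.01],[0,0,0],[0,0,0],[0,0,0]]' --dr '[[0,0,-0.04],[0,0,-0.04],[0,0,-0.04],[0,0,0],[0,0,0],[0,0,0]]'

```text
time: 29.72
tool_pos: [634.9, 23.2, 145.9]
tcp_rot: [-3.141, -0.0, 1.456]
contact_force: [-0.3, -0.5, -0.5]
grip_width: 23.9
```

```bash
python3 - <<'E'
from h import *
o=st(); c=grab("wrist","w19.png"); show(c,"w19c.png",200,0,240,190,3.3)
E
```

```text
29.73 [634.9  23.2 145.9] [-3.141 -0.     1.456] F [-0.3 -0.5 -0.5] g 23.9
```

View pics/w19.png

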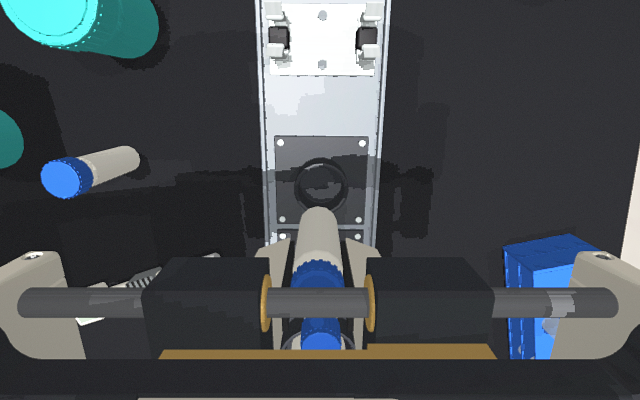

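View pics/w19c.png

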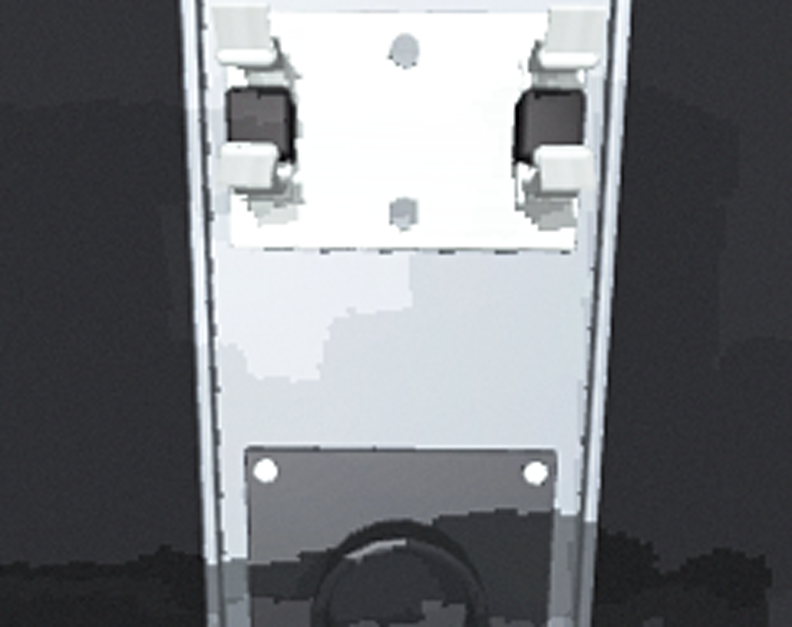

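```bash
python3 - <<'E'
from h import *
c=capture("wrist"); st(); k=3.3
f=lambda x,y:(200+x/k,y/k)
P=lambda x,y,z:plane(c,*f(x,y),z)
b1,b2=P(403,50,10),P(403,211,10); print("bolts mid",((b1+b2)/2).round(1),np.linalg.norm(b1-b2))
e1,e2=P(231,248,9),P(576,246,9);m=(e1+e2)/2;print("front edge",e1.round(1),e2.round(1),np.linalg.norm(e1-e2),"ang",np.degrees(np.arctan2(*(e2-e1)[[1,0]])))
u=np.array([np.cos(np.radians(83.1)),np.sin(np.radians(83.1)),0]);print("centre from edge",(m+28*u).round(1))
s1,s2=P(260,124,28),P(551,124,28);print("saddles",s1.round(1),s2.round(1),((s1+s2)/2).round(1),np.linalg.norm(s1-s2))
# jaw lips tops: near jaws / far jaws
for z in (52,58): 
  n1,n2=P(250,148,z),P(563,150,z);f1,f2=P(248,58,z),P(572,58,z);print("lips",z,((n1+n2)/2).round(1),((f1+f2)/2).round(1),((n1+n2+f1+f2)/4).round(1))
q=(P(265,471,12)+P(536,473,12))/2;print("small upper screws->centre",(q-37.8*u).round(1))
print("jar", proj(c,[634.9,23.2,113]))
E
```

```text
29.82 [635.2  23.  146.2] [-3.142 -0.     1.456] F [ 0.6 -0.5  0. ] g 24.3
bolts mid [652.8 148.6  10. ] 37.92785418041487
front edge [604.1 125.9   9. ] [695.7 115.9   9. ] 92.1604718124122 ang -6.207066870681847
centre from edge [653.3 148.7   9. ]
saddles [618.  151.7  28. ] [688.3 143.6  28. ] [653.1 147.7  28. ] 70.7860178040342
lips 52 [652.1 138.9  52. ] [654.8 157.   52. ] [653.5 148.   52. ]
lips 58 [651.9 138.1  58. ] [654.6 155.8  58. ] [653.3 147.   58. ]
small upper screws->centre [638.1  24.5  12. ]
jar (np.float64(317.70713882734475), np.float64(222.3167677846278))
```

carry_out --xyz '[[0.02,0.03,0.2],[0,0.01,0.3],[0,0,0.3],[0,0,0.25],[0,0,0],[0,0,0],[0,0,0]]' --dr '[[0,0,0],[0,0,0],[0,0,0],[0,0,0],[0,0,0],[0,0,0],[0,0,0]]'

```text
time: 30.7
tool_pos: [638.5, 23.0, 84.0]
tcp_rot: [3.14, -0.0, 1.455]
contact_force: [0.8, -1.1, 0.6]
grip_width: 24.1
```

```bash
python3 - <<'E'
from h import *
o=st(); c=grab("wrist"); show(c,"w20.png",220,100,200,200,3); s=grab("scene"); show(s,"s20.png",240,170,130,110,5); d=grab("side"); show(d,"d20.png",210,130,110,110,5)
E
```

```text
30.7 [638.5  23.   84. ] [ 3.14  -0.     1.455] F [ 0.8 -1.1  0.6] g 24.1
```

View pics/w20.png

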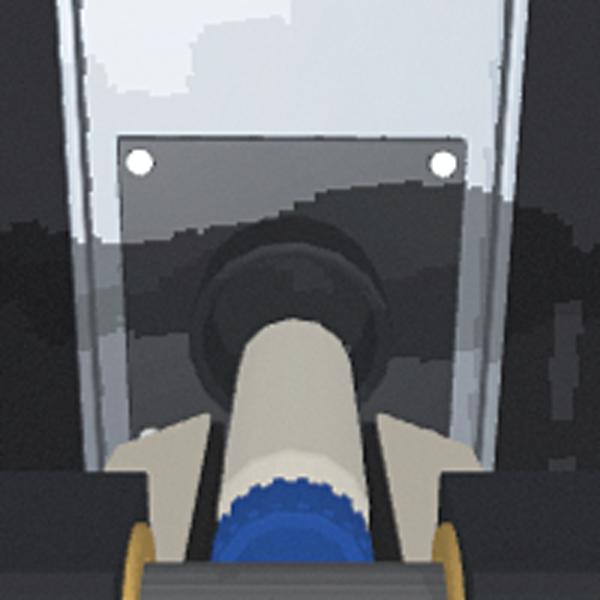

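View pics/s20.png

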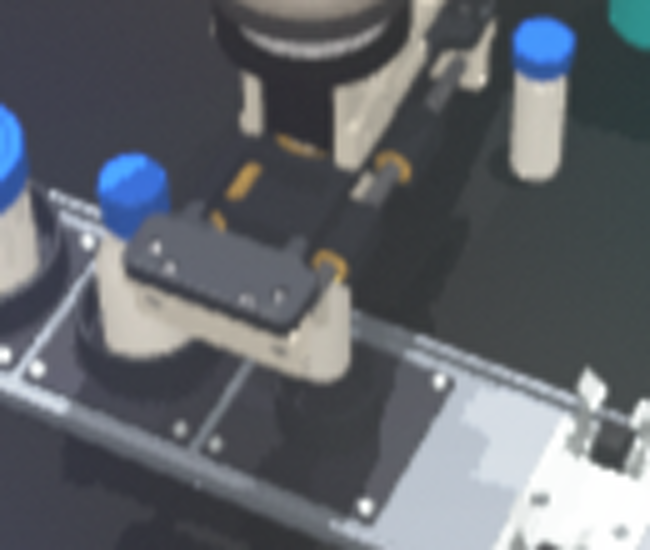

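View pics/d20.png

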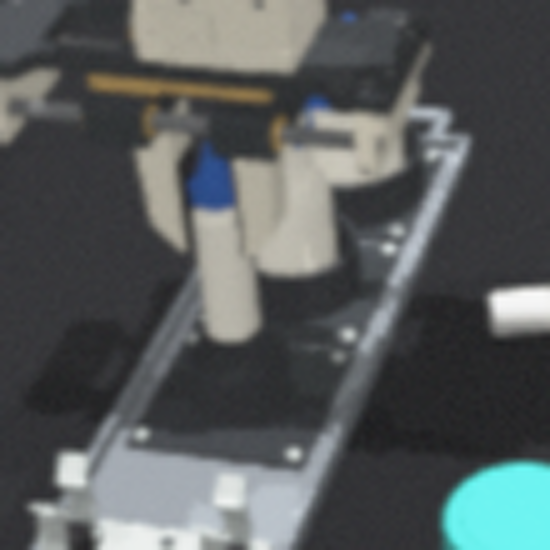

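carry_out --xyz '[[0.01,-0.01,0.12],[0,0,0.15],[0,0,0.15],[0,0,0.12],[0,0,0.07],[0,0,0.03],[0,0,0.02],[0,0,0]]' --dr '[[0,0,0],[0,0,0],[0,0,0],[0,0,0],[0,0,0],[0,0,0],[0,0,0],[0,0,0]]'

```text
time: 31.85
tool_pos: [637.6, 23.7, 44.1]
tcp_rot: [3.141, -0.0, 1.455]
contact_force: [-1.6, 0.3, 3.2]
grip_width: 23.7
```

carry_out --xyz '[[0,0,0],[0,0,0],[0,0,0],[0,0,0],[0,0,0],[0,0,-0.3],[0,0,-0.5],[0,0,-0.5]]' --dr '[[0,0,0],[0,0,0],[0,0,0],[0,0,0],[0,0,0],[0,0,0],[0,0,0],[0,0,0]]' --gripper 0.1

```text
time: 32.85
tool_pos: [637.7, 23.7, 123.8]
tcp_rot: [3.14, -0.0, 1.455]
contact_force: [-0.6, 0.8, 0.2]
grip_width: 50.4
```

carry_out --xyz '[[0,0,-0.3],[0,0,-0.1],[0,0,0],[0,0,0]]' --dr '[[0,0,0],[0,0,0],[0,0,0],[0,0,0]]'

```text
time: 33.35
tool_pos: [636.9, 23.8, 144.6]
tcp_rot: [-3.14, 0.0, 1.455]
contact_force: [0.6, 0.2, 0.0]
grip_width: 50.6
```

```bash
python3 - <<'E'
from h import *
o=st(); c=grab("wrist","w21.png"); s=grab("scene"); show(s,"s21.png",200,150,170,120,4.7)
E
```

```text
33.35 [636.9  23.8 144.6] [-3.14   0.     1.455] F [0.6 0.2 0. ] g 50.6
```

View pics/s21.png

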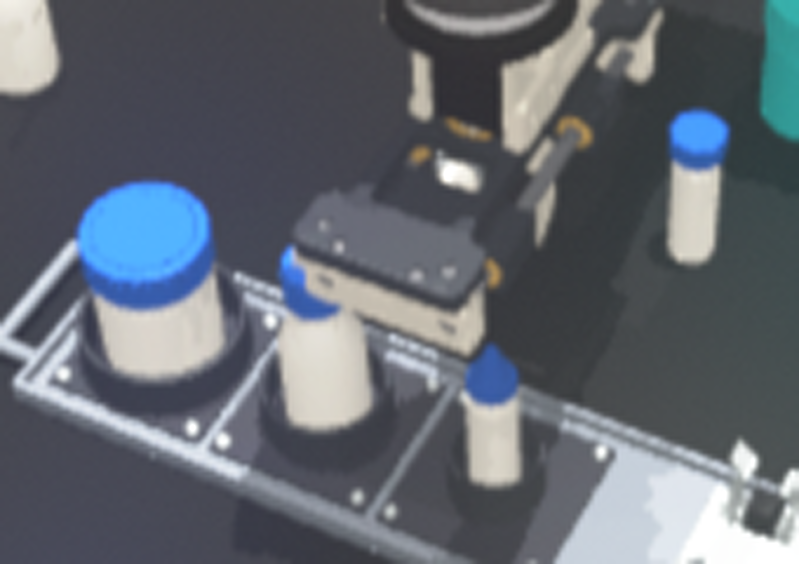

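View pics/w21.png

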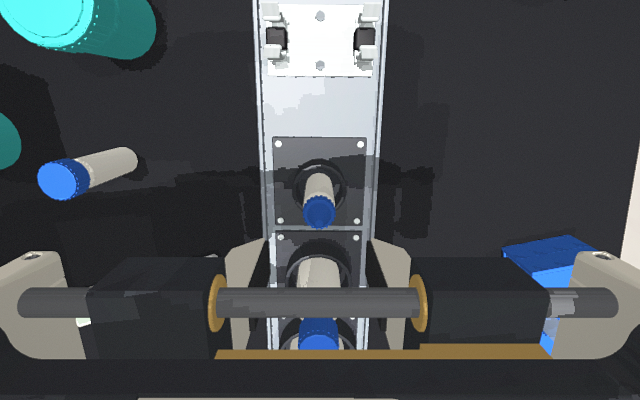

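```bash
python3 - <<'E'
from h import *
print(get_obs()["joint_positions"].round(3))
plan([440,-64,140],-77,10)
E
```

```text
[-0.083  0.601  1.28  -0.     1.262  0.033]
shift [-197.   -87.8   -4.6] rv [-0.1  0.1 70.4]
"xyz": [[-0.18, -0.31, 0.01], [-0.22, -0.28, 0.01], [-0.26, -0.26, 0.0], [-0.28, -0.22, 0.01], [-0.31, -0.19, 0.01], [-0.32, -0.14, 0.01], [-0.35, -0.11, 0.01], [-0.35, -0.06, 0.01], [-0.36, -0.02, 0.0], [-0.36, 0.02, 0.01]]
"dr": [[-0.0, 0.0, 0.88], [-0.0, 0.0, 0.88], [-0.0, 0.0, 0.88], [-0.0, 0.0, 0.88], [-0.0, 0.0, 0.88], [-0.0, 0.0, 0.88], [-0.0, 0.0, 0.88], [-0.0, 0.0, 0.88], [-0.0, 0.0, 0.88], [-0.0, 0.0, 0.88]]
```

carry_out --xyz '[[-0.18,-0.31,0],[-0.22,-0.28,0],[-0.26,-0.26,0],[-0.28,-0.22,0],[-0.31,-0.19,0],[-0.32,-0.14,0],[-0.35,-0.11,0],[-0.35,-0.06,0]]' --dr '[[0,0,0.88],[0,0,0.88],[0,0,0.88],[0,0,0.88],[0,0,0.88],[0,0,0.88],[0,0,0.88],[0,0,0.88]]'

```text
time: 34.45
tool_pos: [479.1, -46.8, 145.1]
tcp_rot: [-3.141, 0.001, 0.468]
contact_force: [0.4, -0.6, -0.5]
grip_width: 50.7
```

carry_out --xyz '[[-0.36,-0.02,0],[-0.36,0.02,0],[0,0,0],[0,0,0],[0,0,0]]' --dr '[[0,0,0.88],[0,0,0.88],[0,0,0],[0,0,0],[0,0,0]]'

```text
time: 35.08
tool_pos: [441.0, -63.7, 145.4]
tcp_rot: [3.142, -0.0, 0.228]
contact_force: [-0.2, 0.1, 0.1]
grip_width: 50.9
```

```bash
python3 - <<'E'
from h import *
o=st(); c=grab("wrist","w22.png"); print(proj(c,[*o["tool_pos"][:2],11]))
E
```

```text
35.08 [441.  -63.7 145.4] [ 3.142 -0.     0.228] F [-0.2  0.1  0.1] g 50.9
(np.float64(317.5224671065857), np.float64(183.51515718519096))
```

View pics/w22.png

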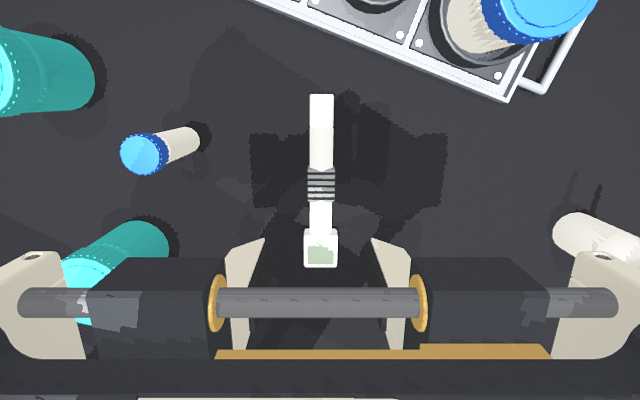

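```bash
python3 - <<'E'
from h import *
c=capture("wrist"); o=st()
H,S,V=cv2.split(hsv(c)); m=(V>150)
show(c,"w22c.png",270,80,110,200,3)
roi=np.zeros_like(m);roi[90:275,295:345]=1
for v in range(96,268,9):
    xs=np.where(m[v]&(roi[v]>0))[0]
    if len(xs): print(v,xs.min(),xs.max(),(xs.min()+xs.max())/2, plane(c,(xs.min()+xs.max())/2,v,13).round(1))
E
```

```text
35.17 [440.8 -63.6 145.4] [-3.142 -0.     0.227] F [-0.1 -0.  -0.9] g 50.8
96 310 333 321.5 [520.  -48.8  13. ]
105 310 333 321.5 [512.5 -50.6  13. ]
114 310 333 321.5 [505.  -52.4  13. ]
123 310 332 321.0 [497.2 -53.8  13. ]
132 310 333 321.5 [489.5 -56.1  13. ]
141 310 332 321.0 [481.4 -57.5  13. ]
150 310 332 321.0 [473.4 -59.4  13. ]
159 310 332 321.0 [465.2 -61.3  13. ]
168 311 331 321.0 [456.8 -63.3  13. ]
177 308 334 321.0 [448.4 -65.3  13. ]
195 308 334 321.0 [431.  -69.4  13. ]
204 310 331 320.5 [422. -71.  13.]
213 309 331 320.0 [412.8 -72.7  13. ]
222 309 331 320.0 [403.6 -74.9  13. ]
231 304 336 320.0 [394.2 -77.1  13. ]
240 304 337 320.5 [384.8 -79.8  13. ]
249 304 337 320.5 [375.1 -82.1  13. ]
258 304 337 320.5 [365.2 -84.4  13. ]
267 312 334 323.0 [355.7 -89.3  13. ]
```

View pics/w22c.png

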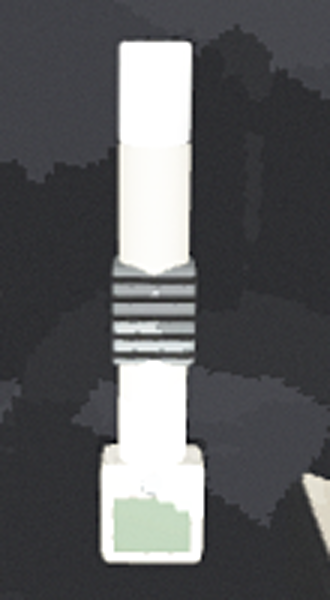

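carry_out --xyz '[[0,0.03,0.3],[0,0.03,0.4],[0,0,0.4],[0,0,0.4],[0,0,0.4],[0,0,0.3],[0,0,0.15],[0,0,0]]' --dr '[[0,0,0],[0,0,0],[0,0,0],[0,0,0],[0,0,0],[0,0,0],[0,0,0],[0,0,0]]'

```text
time: 36.17
tool_pos: [441.1, -67.2, 4.2]
tcp_rot: [-3.141, 0.001, 0.227]
contact_force: [0.2, 0.0, 0.8]
grip_width: 50.7
```

```bash
python3 - <<'E'
from h import *
o=st(); c=grab("wrist"); show(c,"w23.png",200,100,240,240,2.5); d=grab("side"); show(d,"d23.png",280,120,130,110,5)
E
```

```text
36.17 [441.1 -67.2   4.2] [-3.141e+00  1.000e-03  2.270e-01] F [0.2 0.  0.8] g 50.7
```

View pics/w23.png

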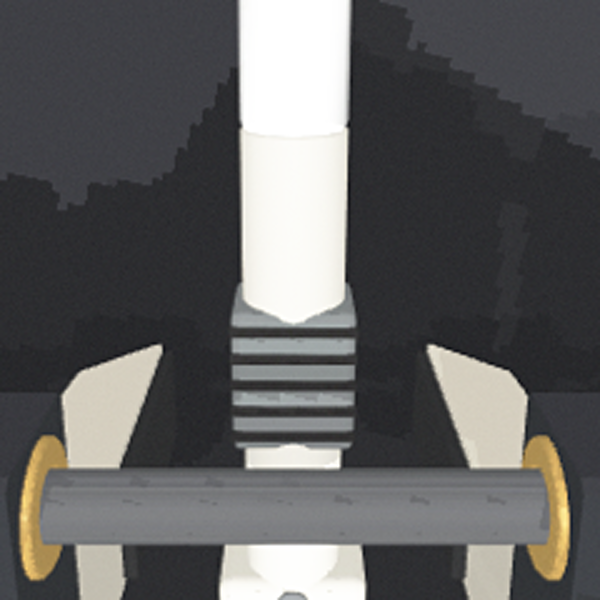

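View pics/d23.png

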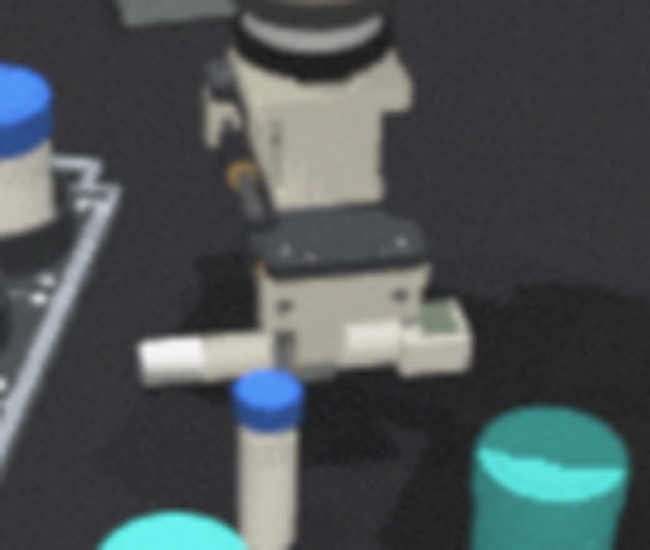

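```bash
python3 - <<'E'
from h import *
c=capture("wrist"); o=st(); R=Ro.from_euler("xyz",o["tcp_rot"])
for n,x,y,z in(("front top",294,322,22),("front top2",294,305,22),("back top",294,447,22),("cap/barrel top",294,127,22),("cap-barrel side",240,127,11)):
    p=plane(c,200+x/2.5,100+y/2.5,z); print(n,p.round(1),R.inv().apply(p-o["tool_pos"]).round(1))
E
```

```text
36.33 [441.7 -67.5   5.1] [ 3.141e+00 -1.000e-03  2.260e-01] F [-0.5 -0.4 -0.2] g 50.6
front top [456.8 -64.1  22. ] [ 15.5   0.  -16.8]
front top2 [460.4 -63.2  22. ] [ 19.2   0.  -16.8]
back top [428.5 -70.6  22. ] [-13.6   0.1 -16.9]
cap/barrel top [495.9 -55.   22. ] [ 55.5  -0.  -16.8]
cap-barrel side [491.7 -44.7  11. ] [ 53.8 -11.   -5.8]
```

carry_out --xyz '[[0.03,0,0.06],[0,0,0.06],[0,0,0.05],[0,0,0],[0,0,0]]' --dr '[[0,0,0],[0,0,0],[0,0,0],[0,0,0],[0,0,0]]'

```text
time: 36.95
tool_pos: [442.9, -67.0, -5.7]
tcp_rot: [-3.142, 0.0, 0.226]
contact_force: [0.3, -0.6, -1.3]
grip_width: 50.2
```

carry_out --xyz '[[0,0,0],[0,0,0],[0,0,0],[0,0,0],[0,0,0]]' --dr '[[0,0,0],[0,0,0],[0,0,0],[0,0,0],[0,0,0]]' --gripper -1

```text
time: 37.58
tool_pos: [443.0, -67.0, -5.6]
tcp_rot: [3.142, -0.0, 0.226]
contact_force: [-0.3, 0.2, 0.7]
grip_width: 25.6
```

carry_out --xyz '[[0,0,0],[0,0,-0.1],[0,0,-0.25],[0,0,-0.4],[0,0,-0.5],[0,0,-0.5],[0,0,-0.4],[0,0,-0.2]]' --dr '[[0,0,0],[0,0,0],[0,0,0],[0,0,0],[0,0,0],[0,0,0],[0,0,0],[0,0,0]]'

```text
time: 38.58
tool_pos: [443.3, -67.1, 136.7]
tcp_rot: [3.141, -0.002, 0.226]
contact_force: [-0.0, 0.4, -2.2]
grip_width: 25.6
```

```bash
python3 - <<'E'
from h import *
o=st(); c=grab("wrist","w24.png"); s=grab("scene"); show(s,"s24.png",260,80,140,120,5); d=grab("side"); show(d,"d24.png",260,60,140,120,5)
plan([653,148,135],-96.9,10)
E
```

```text
38.58 [443.3 -67.1 136.7] [ 3.141e+00 -2.000e-03  2.260e-01] F [-0.   0.4 -2.2] g 25.6
shift [210.1 214.9  -0.3] rv [ 0.  -0.  19.9]
"xyz": [[0.42, -0.27, 0.0], [0.41, -0.29, 0.0], [0.41, -0.3, 0.0], [0.39, -0.31, 0.0], [0.38, -0.32, 0.0], [0.36, -0.34, 0.0], [0.36, -0.36, 0.0], [0.34, -0.36, 0.0], [0.34, -0.38, 0.01], [0.31, -0.39, -0.0]]
"dr": [[0.0, -0.0, 0.25], [0.0, -0.0, 0.25], [0.0, -0.0, 0.25], [0.0, -0.0, 0.25], [0.0, -0.0, 0.25], [0.0, -0.0, 0.25], [0.0, -0.0, 0.25], [0.0, -0.0, 0.25], [0.0, -0.0, 0.25], [0.0, -0.0, 0.25]]
```

View pics/d24.png

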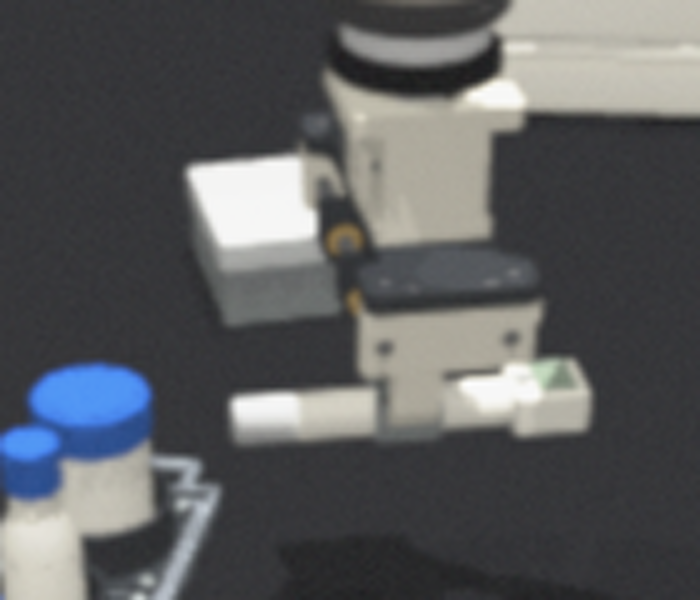

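View pics/w24.png

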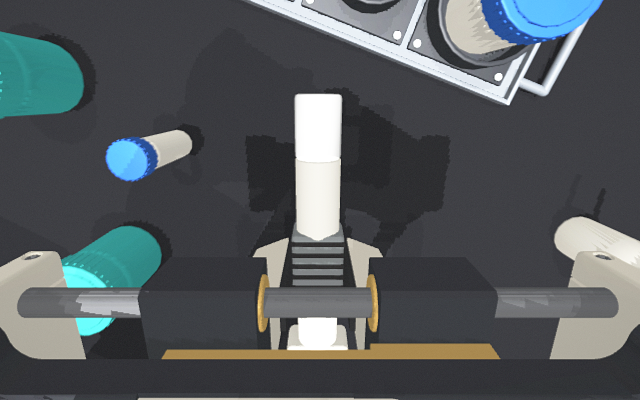

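carry_out --xyz '[[0.3,-0.2,0],[0.41,-0.28,0],[0.41,-0.3,0],[0.39,-0.31,0],[0.38,-0.32,0],[0.36,-0.34,0],[0.36,-0.36,0],[0.34,-0.36,0]]' --dr '[[0,0,0.25],[0,0,0.25],[0,0,0.25],[0,0,0.25],[0,0,0.25],[0,0,0.25],[0,0,0.25],[0,0,0.25]]'

```text
time: 39.72
tool_pos: [604.6, 99.3, 133.4]
tcp_rot: [3.141, 0.003, -0.054]
contact_force: [1.3, -0.4, -0.6]
grip_width: 25.2
```

```bash
python3 - <<'E'
from h import *
o=st(); plan([653,148.3,120],-96.9,5)
E
```

```text
39.73 [604.6  99.3 133.4] [ 3.141e+00  3.000e-03 -5.400e-02] F [ 1.3 -0.4 -0.6] g 25.2
shift [ 48.4  49.  -13.4] rv [0.  0.2 3.8]
"xyz": [[0.15, -0.17, 0.04], [0.15, -0.18, 0.05], [0.15, -0.17, 0.04], [0.15, -0.18, 0.05], [0.14, -0.18, 0.04]]
"dr": [[0.0, 0.0, 0.09], [0.0, 0.0, 0.09], [0.0, 0.0, 0.09], [0.0, 0.0, 0.09], [0.0, 0.0, 0.09]]
```

carry_out --xyz '[[0.15,-0.17,0],[0.15,-0.18,0],[0.15,-0.17,0],[0.15,-0.18,0],[0.14,-0.18,0],[0,0,0],[0,0,0],[0,0,0]]' --dr '[[0,0,0.09],[0,0,0.09],[0,0,0.09],[0,0,0.09],[0,0,0.09],[0,0,0],[0,0,0],[0,0,0]]'

```text
time: 40.72
tool_pos: [652.9, 147.3, 135.4]
tcp_rot: [3.141, 0.0, -0.116]
contact_force: [0.3, -1.0, -0.9]
grip_width: 26.1
```

```bash
python3 - <<'E'
from h import *
o=st(); c=grab("wrist","w25.png"); show(c,"w25c.png",220,60,200,240,2.5); s=grab("scene"); show(s,"s25.png",300,180,140,120,5); d=grab("side"); show(d,"d25.png",180,140,140,140,4)
E
```

```text
40.73 [652.9 147.3 135.4] [ 3.141  0.    -0.116] F [ 0.3 -1.  -0.9] g 26.1
```

View pics/w25c.png

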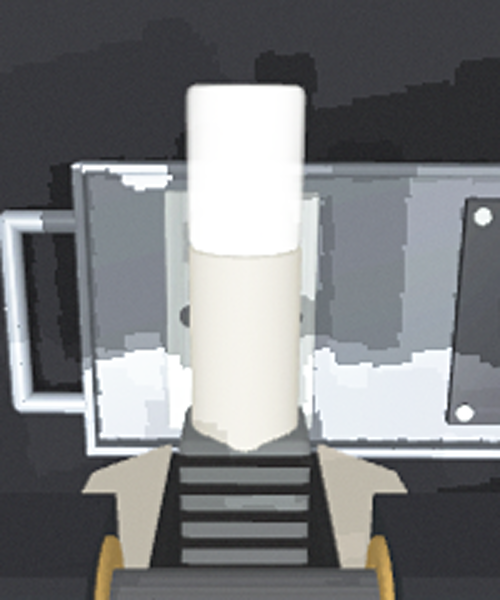

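View pics/s25.png

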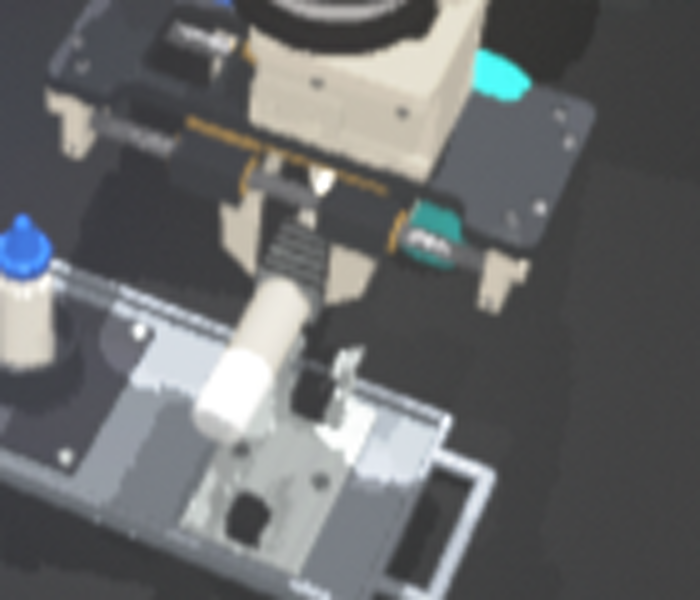

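View pics/d25.png

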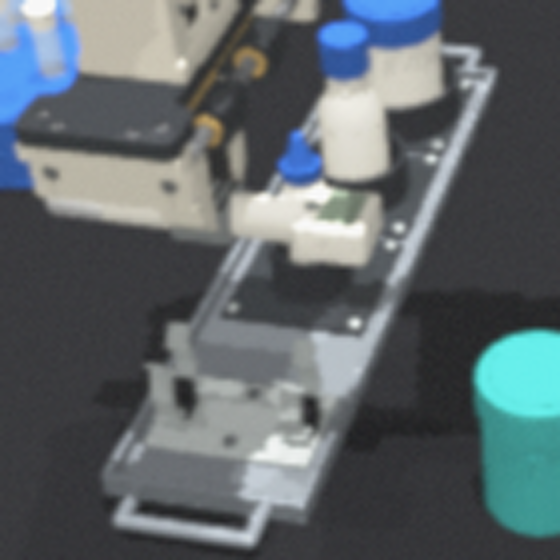

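```bash
python3 - <<'E'
from h import *
c=capture("wrist"); o=st(); R=Ro.from_euler("xyz",o["tcp_rot"])
T=lambda x,y,z:R.inv().apply(plane(c,220+x/2.5,60+y/2.5,z)-o["tool_pos"])
for z in(7,9): print("plate edges",T(166,250,z).round(1),T(319,250,z).round(1),"top corners",T(166,193,z).round(1),T(318,193,z).round(1))
print("small foot edge",T(449,420,12).round(1),T(466,200,12).round(1),"screws",T(464,412,12).round(1),T(484,216,12).round(1))
print("barrel",T(190,300,152).round(1),T(300,300,152).round(1),T(193,420,152).round(1),T(299,420,152).round(1),"cap",T(188,180,152).round(1),T(305,180,152).round(1))
print("expected clip in tool", R.inv().apply(np.array([653.2,148.3,50])-o["tool_pos"]).round(1))
print("expected small in tool", R.inv().apply(np.array([637.7,24.4,12])-o["tool_pos"]).round(1))
E
```

```text
40.92 [653.1 147.6 135.5] [ 3.142 -0.    -0.116] F [ 0.1  0.8 -1.1] g 25.5
plate edges [ 23.8 -28.4 128.5] [ 23.9  28.1 128.5] top corners [ 44.6 -27.9 128.5] [ 44.7  27.1 128.5]
plate edges [ 24.2 -28.3 126.5] [ 24.2  27.9 126.5] top corners [ 44.9 -27.7 126.5] [ 44.9  27.  126.5]
small foot edge [-41.7  79.9 123.5] [ 42.9  79.6 123.5] screws [-38.4  85.4 123.5] [ 37.2  86.5 123.5]
barrel [ 41.1 -10.3 -16.5] [ 41.1  11.3 -16.5] [ 15.7 -10.2 -16.5] [ 15.7  11.6 -16.5] cap [ 64.3 -10.3 -16.5] [ 64.3  11.8 -16.5]
expected clip in tool [-0.  -0.7 85.5]
expected small in tool [ -1.1 124.1 123.5]
```

carry_out --xyz '[[-0.01,-0.02,0.2],[0,0,0.3],[0,0,0.35],[0,0,0.35],[0,0,0.2],[0,0,0.1],[0,0,0],[0,0,0]]' --dr '[[0,0,0],[0,0,0],[0,0,0],[0,0,0],[0,0,0],[0,0,0],[0,0,0],[0,0,0]]'

```text
time: 41.92
tool_pos: [653.3, 149.1, 46.2]
tcp_rot: [-3.141, -0.002, -0.116]
contact_force: [0.6, 0.7, -0.6]
grip_width: 25.9
```

```bash
python3 - <<'E'
from h import *
o=st(); c=grab("wrist"); show(c,"w26c.png",220,60,200,240,2.5); s=grab("scene"); show(s,"s26.png",310,190,110,110,5.5); d=grab("side"); show(d,"d26.png",190,150,120,120,5)
E
```

```text
41.92 [653.3 149.1  46.2] [-3.141e+00 -2.000e-03 -1.160e-01] F [ 0.6  0.7 -0.6] g 25.9
```

View pics/w26c.png

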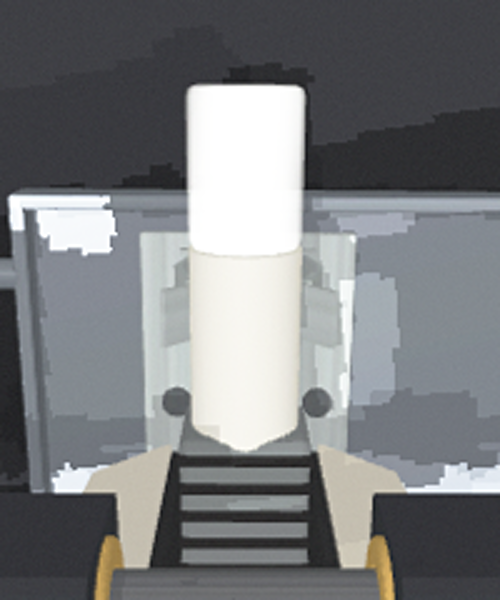

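View pics/s26.png

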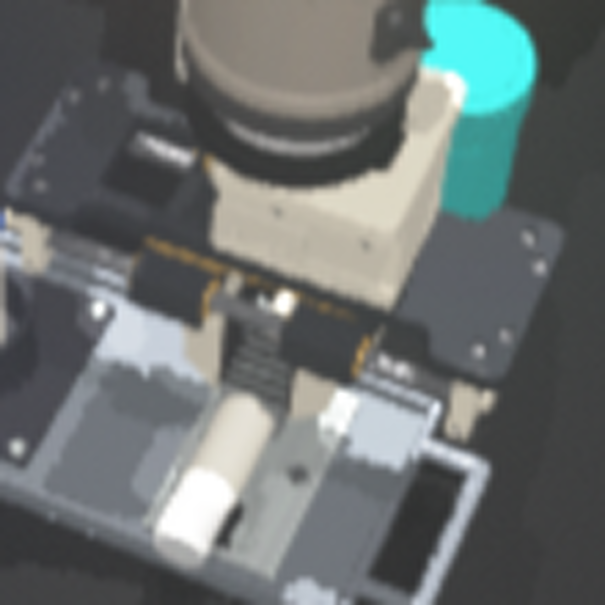

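View pics/d26.png

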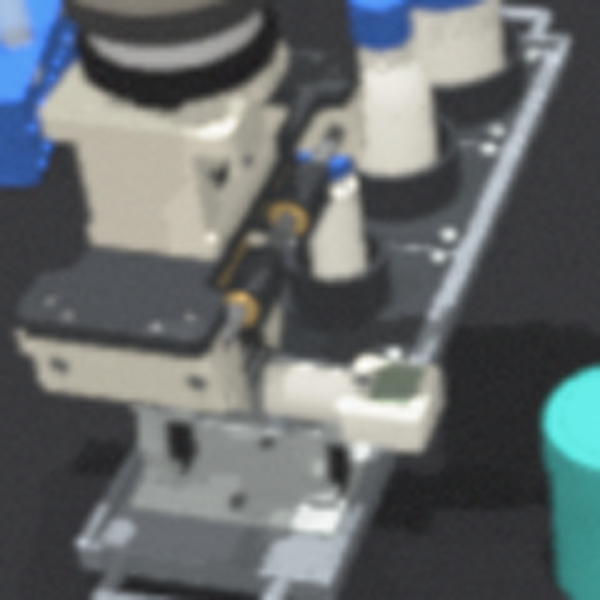

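carry_out --xyz '[[0,0,0.05],[0,0,0.05],[0,0,0.05],[0,0,0.05],[0,0,0]]' --dr '[[0,0,0],[0,0,0],[0,0,0],[0,0,0],[0,0,0]]'

```text
time: 42.7
tool_pos: [654.5, 148.9, 35.4]
tcp_rot: [-3.141, -0.005, -0.116]
contact_force: [-0.3, -1.3, 7.5]
grip_width: 25.5
```

carry_out --xyz '[[0,0,0.05],[0,0,0.05],[0,0,0.05],[0,0,0]]' --dr '[[0,0,0],[0,0,0],[0,0,0],[0,0,0]]'

```text
time: 43.2
tool_pos: [652.2, 148.9, 23.2]
tcp_rot: [3.141, 0.002, -0.116]
contact_force: [0.6, -1.3, -3.2]
grip_width: 25.5
```

carry_out --xyz '[[0,0,0.04],[0,0,0.04],[0,0,0.04],[0,0,0]]' --dr '[[0,0,0],[0,0,0],[0,0,0],[0,0,0]]'

```text
time: 43.7
tool_pos: [652.5, 149.0, 22.1]
tcp_rot: [3.141, -0.001, -0.115]
contact_force: [-13.4, -3.4, 29.1]
grip_width: 25.5
```

```bash
python3 - <<'E'
from h import *
o=st(); c=grab("wrist"); show(c,"w27c.png",220,60,200,240,2.5); d=grab("side"); show(d,"d27.png",190,150,120,120,5)
E
```

```text
43.7 [652.5 149.   22.1] [ 3.141e+00 -1.000e-03 -1.150e-01] F [-13.4  -3.4  29.1] g 25.5
```

View pics/w27c.png

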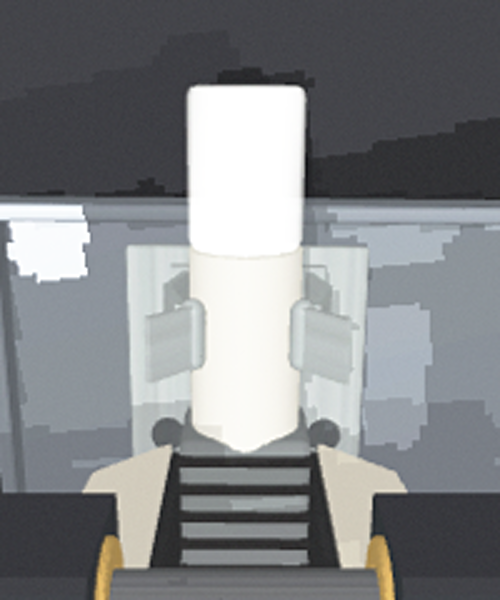

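View pics/d27.png

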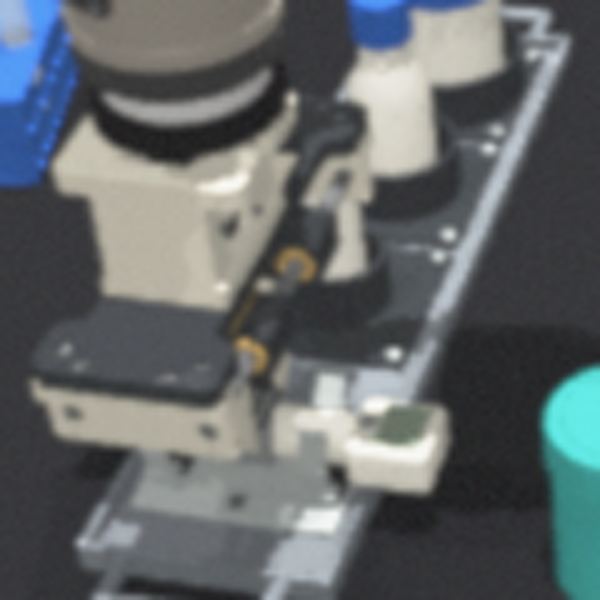

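carry_out --xyz '[[0,0,-0.06],[0,0,0],[0,0,0],[0,0,0],[0,0,0]]' --dr '[[0,0,0],[0,0,0],[0,0,0],[0,0,0],[0,0,0]]' --gripper 0

```text
time: 44.42
tool_pos: [652.6, 149.0, 20.3]
tcp_rot: [3.141, 0.0, -0.116]
contact_force: [0.2, -0.0, 0.2]
grip_width: 45.7
```

carry_out --xyz '[[0,0,-0.1],[0,0,-0.2],[0,0,-0.4],[0,0,-0.5],[0,0,-0.5],[0,0,-0.4],[0,0,-0.2],[0,0,0]]' --dr '[[0,0,0],[0,0,0],[0,0,0],[0,0,0],[0,0,0],[0,0,0],[0,0,0],[0,0,0]]'

```text
time: 45.42
tool_pos: [653.1, 149.1, 159.8]
tcp_rot: [-3.141, -0.002, -0.116]
contact_force: [0.1, 0.1, -0.1]
grip_width: 45.8
```

```bash
python3 - <<'E'
from h import *
o=st(); c=grab("wrist","w28.png");s=grab("scene"); show(s,"s28.png",195,150,210,150,3.8); d=grab("side"); show(d,"d28.png",190,140,140,130,4.5)
E
```

```text
45.42 [653.1 149.1 159.8] [-3.141e+00 -2.000e-03 -1.160e-01] F [ 0.1  0.1 -0.1] g 45.8
```

View pics/w28.png

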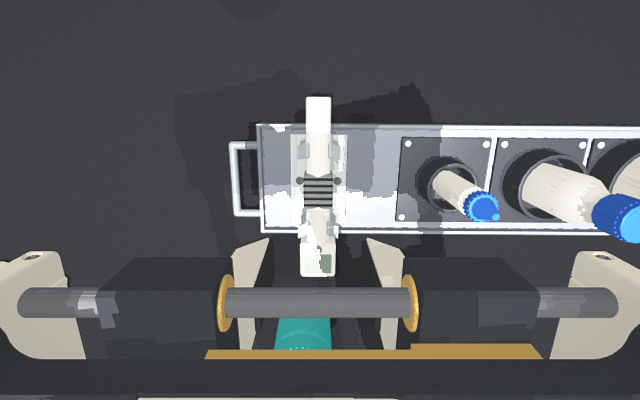

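View pics/s28.png

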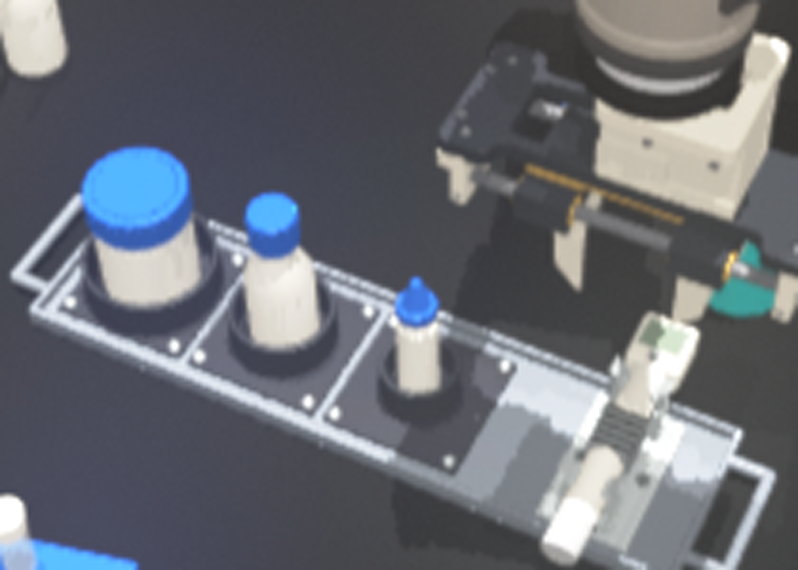

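View pics/d28.png

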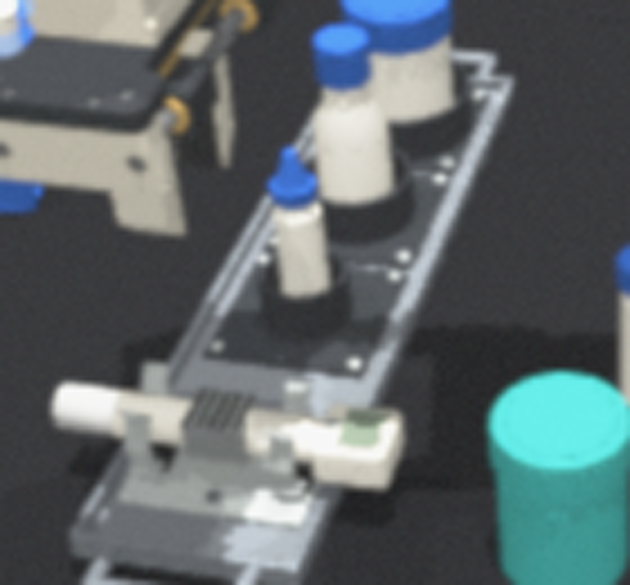

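```bash
python3 - <<'E'
from h import *
c=capture("wrist"); show(c,"w29.png",280,90,80,200,3.5); show(capture("scene"),"s29.png",330,225,60,80,8); show(capture("side"),"d29.png",195,210,100,50,8)
E
```

```text
(no output)
```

View pics/s29.png

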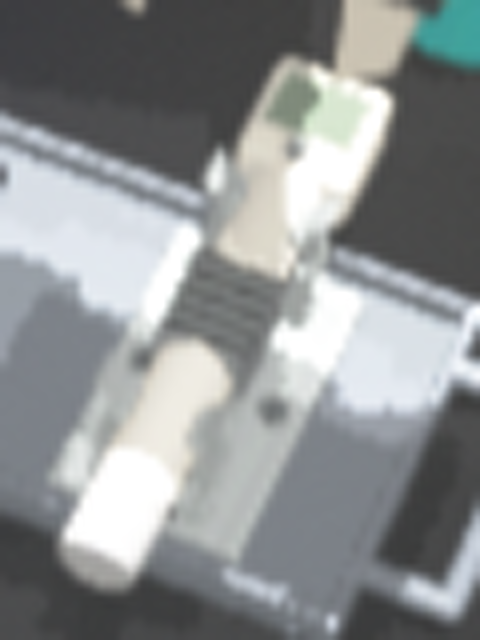

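View pics/d29.png

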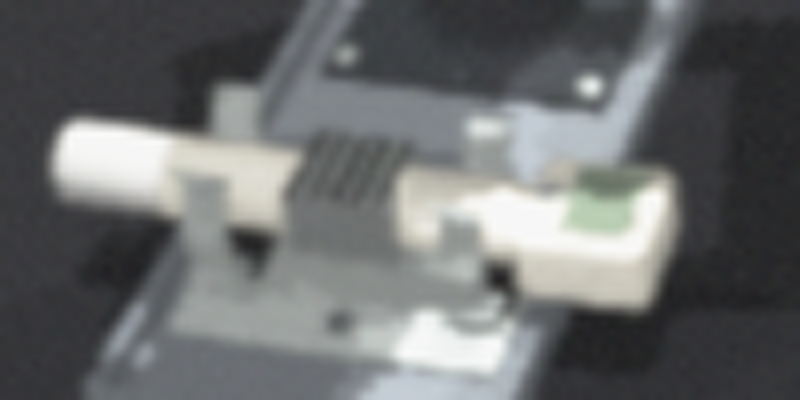

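View pics/w29.png

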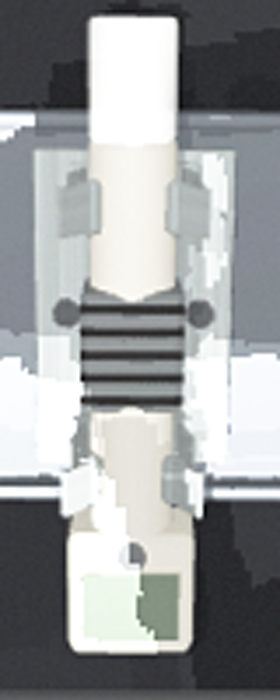

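```bash
python3 - <<'E'
from h import *
c=capture("wrist"); o=st(); R=Ro.from_euler("xyz",o["tcp_rot"])
for y in (292,300,408): print(R.inv().apply(plane(c,280+132/3.5,90+y/3.5,50)-o["tool_pos"]).round(1))
E
```

```text
45.77 [652.4 149.  157.9] [ 3.141e+00  1.000e-03 -1.160e-01] F [ 0.  -0.3 -0.2] g 46.2
[ 15.8   0.4 107.8]
[ 13.8   0.4 107.8]
[-14.6   0.5 107.9]
```

carry_out --xyz '[[0,0,0.2],[0,0,0.3],[0,0,0.35],[0,0,0.35],[0,0,0.3],[0,0,0.2],[0,0,0.12],[0,0,0]]' --dr '[[0,0,0],[0,0,0],[0,0,0],[0,0,0],[0,0,0],[0,0,0],[0,0,0],[0,0,0]]' --gripper -1

```text
time: 46.78
tool_pos: [652.7, 149.0, 49.3]
tcp_rot: [3.142, 0.0, -0.116]
contact_force: [-0.5, 1.1, -0.2]
grip_width: 0.3
```

carry_out --xyz '[[0,0,0.03],[0,0,0.03],[0,0,0.03],[0,0,0]]' --dr '[[0,0,0],[0,0,0],[0,0,0],[0,0,0]]'

```text
time: 47.28
tool_pos: [652.7, 149.0, 44.1]
tcp_rot: [3.142, 0.0, -0.116]
contact_force: [0.1, -0.1, 0.1]
grip_width: 0.3
```

carry_out --xyz '[[0,0,0.03],[0,0,0.03],[0,0,0.02],[0,0,0]]' --dr '[[0,0,0],[0,0,0],[0,0,0],[0,0,0]]'

```text
time: 47.78
tool_pos: [652.7, 149.1, 39.2]
tcp_rot: [3.142, 0.0, -0.116]
contact_force: [0.3, -0.1, -1.1]
grip_width: 0.2
```

carry_out --xyz '[[0,0,0.02],[0,0,0.02],[0,0,0]]' --dr '[[0,0,0],[0,0,0],[0,0,0]]'

```text
time: 48.15
tool_pos: [652.7, 149.1, 36.8]
tcp_rot: [3.142, 0.0, -0.116]
contact_force: [-0.2, 0.5, 0.5]
grip_width: 0.3
```

carry_out --xyz '[[0,0,0.02],[0,0,0.02],[0,0,0.02],[0,0,0]]' --dr '[[0,0,0],[0,0,0],[0,0,0],[0,0,0]]'

```text
time: 48.65
tool_pos: [652.7, 149.0, 33.2]
tcp_rot: [3.142, 0.0, -0.116]
contact_force: [-0.9, 0.8, -0.8]
grip_width: 0.4
```

```bash
python3 - <<'E'
from h import *
show(capture("wrist"),"w30.png",220,60,200,240,2.5); show(capture("scene"),"s30.png",320,215,80,80,7); show(capture("side"),"d30.png",185,180,110,90,6.5)
E
```

```text
(no output)
```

View pics/s30.png

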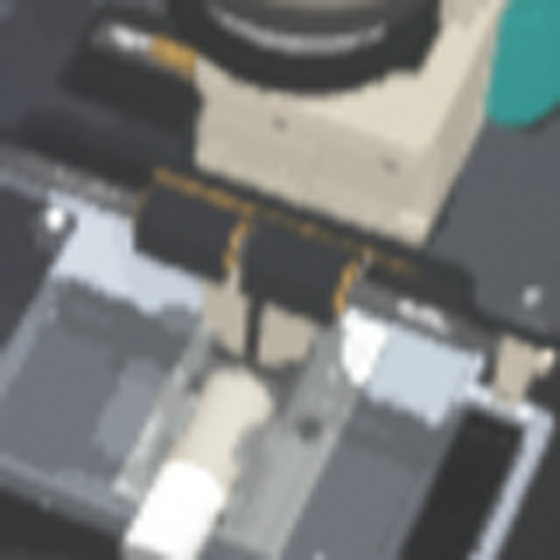

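View pics/d30.png

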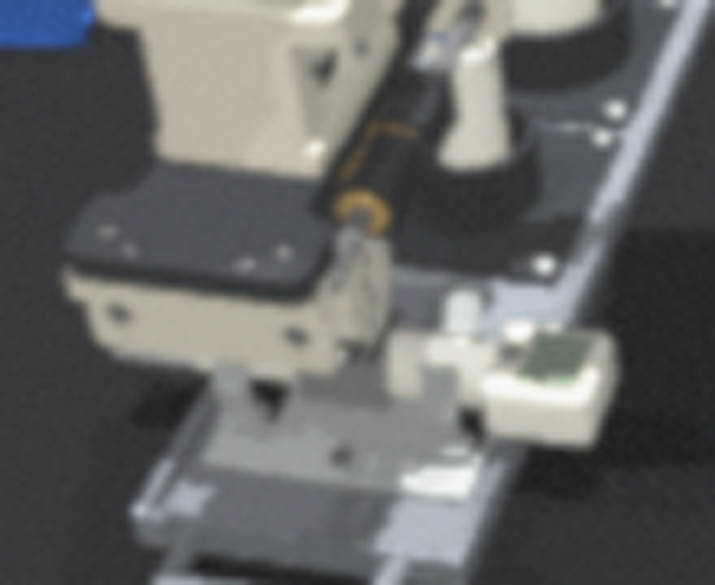

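View pics/w30.png

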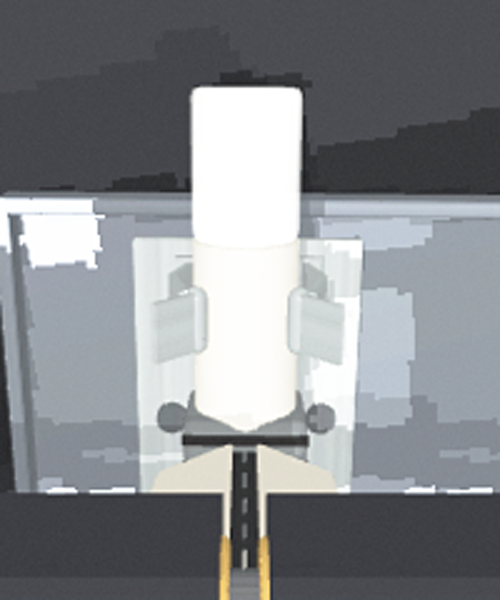

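carry_out --xyz '[[0,0,0.02],[0,0,0.02],[0,0,0]]' --dr '[[0,0,0],[0,0,0],[0,0,0]]'

```text
time: 49.18
tool_pos: [653.0, 149.1, 32.6]
tcp_rot: [-3.141, -0.001, -0.116]
contact_force: [-3.6, -1.4, 8.8]
grip_width: 0.4
```

carry_out --xyz '[[0,0,0.02],[0,0,0.02],[0,0,0.01],[0,0,0]]' --dr '[[0,0,0],[0,0,0],[0,0,0],[0,0,0]]'

```text
time: 49.68
tool_pos: [653.1, 149.3, 32.4]
tcp_rot: [-3.141, -0.002, -0.116]
contact_force: [-9.0, 0.1, 23.7]
grip_width: 0.5
```

carry_out --xyz '[[0,0,-0.15],[0,0,-0.3],[0,0,-0.5],[0,0,-0.5],[0,0,-0.5],[-0.3,0,-0.3],[-0.4,0,0],[-0.3,0,0]]' --dr '[[0,0,0],[0,0,0],[0,0,0],[0,0,0],[0,0,0],[0,0,0],[0,0,0],[0,0,0]]'

```text
time: 50.68
tool_pos: [592.5, 156.1, 163.9]
tcp_rot: [-3.141, -0.001, -0.116]
contact_force: [0.1, 0.3, -0.2]
grip_width: 0.4
```

carry_out --xyz '[[-0.3,0,0],[-0.3,0,0],[-0.1,0,0],[0,0,0],[0,0,0],[0,0,0]]' --dr '[[0,0,0],[0,0,0],[0,0,0],[0,0,0],[0,0,0],[0,0,0]]'

```text
time: 51.42
tool_pos: [551.9, 160.7, 162.8]
tcp_rot: [3.142, -0.0, -0.116]
contact_force: [0.2, 0.5, -0.4]
grip_width: 0.7
```

```bash
python3 - <<'E'
from h import *
o=st(); s=grab("scene","s31.png"); d=grab("side","d31.png"); show(s,"s31c.png",180,115,220,190,3.5)
for n,c in(("scene",s),("side",d)):
    H,S,V=cv2.split(hsv(c)); print(n,[ (b[1].tolist(),int(b[0])) for b in blobs((H>102)&(H<125)&(S>140)&(V>80),60)])
E
```

```text
51.42 [551.9 160.7 162.8] [ 3.142 -0.    -0.116] F [ 0.2  0.5 -0.4] g 0.7
scene [([515.5, 6.6], 327), ([604.6, 13.2], 1862), ([198.2, 135.7], 114), ([348.3, 179.1], 117), ([230.5, 201.3], 622), ([266.3, 208.4], 199), ([304.1, 229.4], 95), ([184.5, 319.5], 1679), ([122.2, 356.7], 7156)]
side [([341.7, 110.6], 94), ([189.3, 166.3], 1195), ([333.1, 199.4], 129)]
```

View pics/s31c.png

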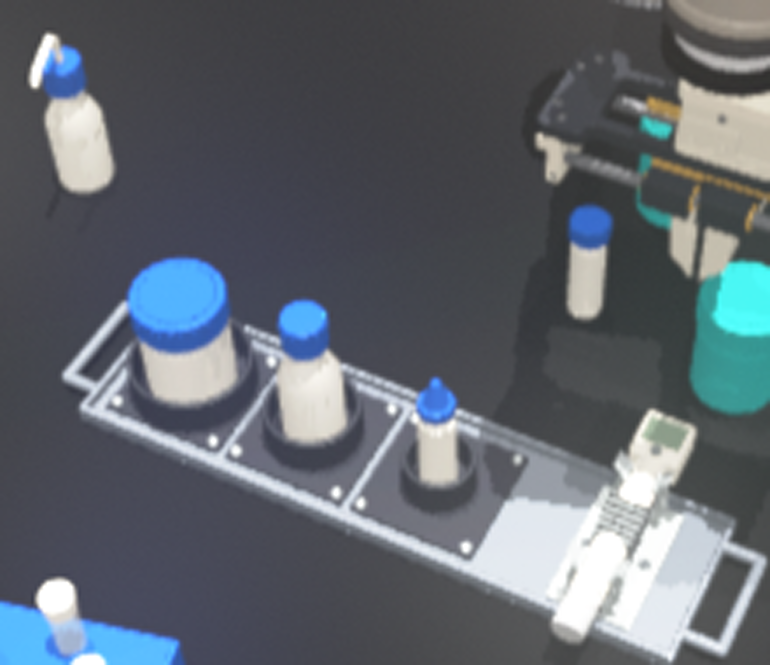

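View pics/d31.png

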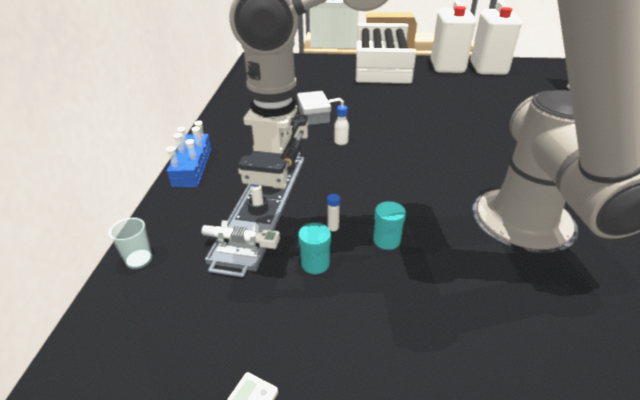

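```bash
python3 - <<'E'
from plant import close_job
print(close_job())
E
```

```text
the job is handed in; nothing more can be done
None
```

I packed the caddy in the order asked and handed the job in at about 51 s. The jar is in the widest cup, the sample bottle in the middle one and the dropping bottle in the smallest. The pH tester is pressed into the spring clip.

**Last checks**
- **Containers:** the final pictures show all three standing upright inside their cups.
- **Tester:** it snapped at roughly 8 N, and I then pressed to 29 N. While still gripped it had risen 27.7 mm from the bench, against the 28 mm expected when home. The clip lips sit over the barrel at both ends. Pressing its collar afterwards with closed fingers at 24 N moved it only about 0.2 mm.
- **Bench items:** the wash bottle and the flat-capped vial are at the same pixels as at the start, within half a pixel.
- **Robot:** it was clear of everything at hand-in, with near-zero force readings.

**What went wrong or disagreed**
- **First jar grasp:** the fingers closed just above the lid and touched nothing. The real fingertips sit well behind where the tool description puts them relative to the reported TCP. I corrected for that by sight.
- **Fingertip offset:** the cameras put the tips about 10 mm behind the reported TCP, but touching the tester's collar implied about 17 mm. I did not resolve this. The seating check above relies on the height gained and the press forces, not on that offset.
- **Camera views:** they disagreed by several millimetres on some positions, so I measured each cup and the clip again from close up before placing.

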